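# Clamp the block and hold the drill guard up

## Task

The beech block is lying loose in the vise of the small bench drill: crank the vise handle clockwise (seen from the handle's end) until the jaw grips the block firmly against the fixed jaw. Then take the knob of the drill's clear chuck guard, swing the sprung guard up to about 60 degrees from its hanging position, and keep holding it there, so that I can see the bit and the top of the block while I line them up; finish while still holding the guard up, and leave the other things on the chest where they are.

Things in the scene. Friction and masses are not known exactly. Their poses are not given: they have to be found in the camera images.
- crank_grip (a point): Centre of the vise's black crank handle: a round grip 15 mm in diameter and 42 mm long, lying level, that turns freely on its pin, so it can be held while it goes round. This point is at half its length. The handle circles the crank axis at 28 mm radius, in an upright plane through crank_axis; the steel crank arm is 24 mm from this point on the vise's side.
- crank_axis (a point): Point on the axis of the vise screw, 94 mm above the chest top, in the plane where the handle's centre circles (fixed to the drill). Axes of the drill: y level along the screw, out of the vise to the handle's free end; x level from the drill's front to its back; z up. The crank's hub, 17 mm in diameter, ends 24 mm to -y; the vise (top 108 mm above the chest) 40 mm to -y.
- vise_screw (a joint): Turn of the vise crank, rad: 0 = handle straight up; grows clockwise as seen from the handle's end, so with turn a the handle's centre is at x = -0.028 sin a, z = +0.028 cos a in the frame of crank_axis. Starts between 0 and 4. Plain friction about 0.05 N m (some 2 N at the handle), no spring; the screw stays where it is left, also under load.
- vise_jaw (a joint): Travel of the sliding jaw towards the fixed jaw, m: 6 mm for each turn of the crank (0.955 mm a rad). The jaw meets the block and pushes it on to the fixed jaw; both jaws bear on the block at about 8 mm, i.e. at a crank turn of about 8.4 rad. From there the crank grows stiffer; the grip passes 15 N at about 9.3 rad and 50 N at about 9.9 rad, which is firm.
- jaw_face (a point): Sliding jaw of the vise, steel, 66 mm wide and 30 mm high; this point is the middle of its gripping face.
- fixed_jaw_face (a point): Fixed jaw of the vise, 66 mm wide, 32 mm high; this point is the middle of its gripping face.
- beech_block: Plain beech block, 45 x 70 x 40 mm, lying loose on the vise bed (76 mm above the chest top) between the jaws, its 45 mm across them; origin at the centre of its underside.
- guard_knob (a point): Black round pull knob of the chuck guard, 15 to 18 mm in diameter and 26 mm long, on a thin steel stem that stands square on the middle of the clear shield; this point is the knob's middle, 40 mm ahead of the shield. It turns with the guard: its x axis runs from the knob along the stem to the shield (level when the guard hangs), its y axis is parallel to the hinge.
- guard_hinge (a point): Middle of the guard's hinge axis (fixed to the drill), 203 mm above the chest top, just ahead of the drill head, whose face is 8 mm behind it and 84 mm wide. Same axes as crank_axis: x level from the drill's front to its back, y level along the hinge, z up.
- guard (a joint): Angle of the clear chuck guard, rad: 0 = hanging shut, grows as its lower edge swings forward and up (limit 1.6). With angle t the knob's middle is at x = -0.040 cos t - 0.055 sin t, z = -0.055 cos t + 0.040 sin t in the frame of guard_hinge. A spring and its weight pull it shut (about 2 N at the knob at 60 degrees); it never stays up by itself.
- bit_stand: Wooden stand with a row of drill bits, 30 x 90 x 66 mm, a bystander; origin at the centre of its underside.
- ink_bottle: Black ink bottle, 46 mm wide, 64 mm high, a bystander; origin at its underside.
- tape_measure: Pocket tape measure, 35 x 78 x 64 mm, a bystander; origin at its underside.
- glue_stick: Glue stick standing upright, 26 mm wide, 90 mm high, a bystander; origin at its underside.
- staples_carton: Carton of staples, 38 x 64 x 22 mm, a bystander; origin at its underside.
There are look-alikes about, which are no part of the job. What is shaped like the beech_block but pink is not meant.

How it is judged:
By the outcome, as a careful person would: the job done as asked, in the order asked, and still so for the second after the job is handed in, while the arm keeps its last pose, push and grip.
It also fails if it takes over 54 s, if anything falls off the work surface, if the arm or the gripper's body presses on something with over 40 N, if the wrist force passes 120 N, or if a joint passes its speed limit or range.

## Robot

A 6-joint arm with a two-finger parallel gripper is mounted at the origin on the work surface; the furniture and walls round the work are solid. World frame = base frame: x ahead of the robot, y to its left, z up, the work surface at z = 0. Lengths are in m, angles in rad, forces in N, time in s.
With the tool pointing down it reaches from about 0.25 to 0.725 m from the base axis. Payload 4 kg.
Tool frame: the origin (TCP) lies between the finger pads; the fingertips stand 11 mm ahead of it and the grasp point (between the pads) lies 8 mm behind it (bot.tip_extent is the distance from the TCP to the fingertips, in m); z points along the fingers, y is the line along which they close (so a half turn about z gives the same grasp; the last joint's range is limited). The gripper opens to 85 mm and grips with 20 to 120 N. Pads are 22 mm wide; open, the fingers measure 114 mm over their backs; the gripper's body (76 mm by 85 mm) begins 54 mm behind the grasp point. The pads swing forward as they close: fully open they stand 13 mm farther back than shut.
Start: joints at [-1.169, 0.241, 0.005, 1.335, 0, 1.571], TCP at [0.196, -0.46, 0.242] pointing down, gripper open.
Joint ranges: [-2.72, 2.72], [-1.05, 1.87], [-1.09, 1.28], [-1.99, 2.15], [-1.42, 1.44], [-3.14, 3.14]. Speed limits (rad/s): [2.79, 2.79, 3.14, 3.14, 3.14, 3.14].

## Interface

Orientations are given as a unit quaternion [x, y, z, w].
In Python, from workcell import bot gives the robot as it stands. The module is installed in compiled form; this text tells all that it offers.
- The arm moves only by the tool drive_tool, never from a script. Its argument "rows" is a list of rows, each an object of numbers: "dx", "dy", "dz": the shift along the tool's x, y, z in units of 50 mm (1.0 is 50 mm); "wx", "wy", "wz": the turn, a rotation vector about the tool's x, y, z in units of 5 degrees (1.0 is 5 degrees); "hand": the finger opening in mm, from 0 to 85.4. A call has 1 to 20 rows; each row is the pose to reach, as a shift and turn from the pose commanded when the call began, along the tool's axes at that moment; what a row does not reach only later rows make up. A row lasts 1/10 s, in which the tool goes at most 50 mm and 8.59 degrees, less where a joint would pass 70% of its speed; a pose out of reach is approached as far as the arm can. A call with a gripper value outside its range is refused whole. The fingers move at their own pace and stop on an object; the grip force is fixed at half the most. Time passes only in rows, so rows that repeat a pose let the fingers close. It gives the time, the measured TCP pose, the force, the opening and the grip force at its end, in the units of the state.
- bot.get_obs(): the state, without advancing time (a new reading comes with each control period).
- bot.camera(name): name is "scene" or "top" or "wrist"; returns the picture (420x560x3 uint8, red, green, blue); there is no depth.
- bot.get_calibration(name): a dict with "vfov" (degrees; the focal length in pixels is half the picture's height over the tangent of half this angle, whatever the lens; pixels are square), "cx", "cy" (the principal point, pixels), "k1" (the pictures are not rectified: a ray, as slopes to the right and down, at radius r is drawn at 1 + k1 r^2 times it, then the intrinsics apply), "origin" and "rotation" of the camera in the world; the wrist camera has in their place "mount" (4x4, takes a point from camera to tool coordinates, whose origin is the TCP and whose axes are the flange's). Camera axes: x right, y up, looking along -z (the intrinsics and any distortion apply to the point x, -y, -z); pixel columns grow to the right and rows downward; lengths in m; the calibration is good to about 2 mm. A picture is of the moment at which its call begins: read the wrist's pose just before it. get_calibration takes no time and is no camera call.
- bot.job_done(): hands the job in; it is judged then, once.
Trained networks look in the newest picture that a camera, given by its name, has taken for a name from the list of things; names that differ only in an ending like _2 or _b are one class to them, and where a whole thing is asked for, a point or a joint stands for the part that bears it (a point fixed in the world has none). Each returns a list of dicts, best first, with "score" (0 to 1); they miss things now and then, are a little off and sometimes report something else, mostly with a low value. They report only what shows in the picture. A call takes as long as a camera call. They do not tell look-alikes from the thing itself.
- bot.look_for(camera, thing): "extent" ([centre column, centre row, width, height] in pixels, round what is visible of it).
- bot.outline_of(camera, thing): "region" (420x560 bool, what is visible of it) and "extent" ([centre column, centre row, width, height] in pixels, round what is visible of it).
The state is a dict: "clock": time; "joint_pos": joint angles; "joint_vel": joint speeds; "tau": joint torques, N m; "eef_pos": TCP position; "tool_rot": TCP orientation; "ft_force": force on the tool from outside, world axes, zero at the start; "ft_torque": the same for the moment, N m; "grip_width": finger opening in m; "grasp_force": force on a finger pad.
Only numpy, scipy, OpenCV 4.12 (cv2) and the standard library are available. Lean on these libraries where they do the work, as an engineer would, in place of code of your own. Each camera call takes 0.05 s, during which the arm holds its last target. There are 200 camera calls.

## Working session

There is one attempt and no reset: what is moved stays moved. The work goes in short steps, Python scripts to look and compute and a tool call to move; the robot and the scene stay as the last step left them, time stands still between calls to the robot, and variables do not carry over. Pictures are saved under pics/ and viewed, at most 10 in all, crops included, and the job is handed in when it is done.

Besides the shell and the picture viewer there is one more tool, called after ">>>" as a command line: name --argument value ..., lists and objects as JSON in quotes. drive_tool: Moves the arm, as the interface text tells. Its arguments: {"type":"object","properties":{"rows":{"type":"array","items":{"type":"object","properties":{"dx":{"type":"number"},"dy":{"type":"number"},"dz":{"type":"number"},"wx":{"type":"number"},"wy":{"type":"number"},"wz":{"type":"number"},"hand":{"type":"number"}}}}},"required":["rows"]}

```bash
ls; mkdir -p pics; cat > h.py <<'E'
import numpy as np, cv2
from scipy.spatial.transform import Rotation as R
from workcell import bot
def cam(name):
    c=bot.get_calibration(name); f=210/np.tan(np.radians(c['vfov'])/2)
    if 'mount' in c:
        o=bot.get_obs(); T=np.eye(4); T[:3,:3]=R.from_quat(o['tool_rot']).as_matrix(); T[:3,3]=o['eef_pos']
        M=T@np.array(c['mount']); return M[:3,3],M[:3,:3],f,c
    return np.array(c['origin']),np.array(c['rotation']),f,c
def ray(name,u,v,C=None):
    o,Rm,f,c=C or cam(name); x=(u-c['cx'])/f; y=(v-c['cy'])/f
    rd=np.hypot(x,y); r=rd
    for _ in range(30): r=rd/(1+c['k1']*r*r)
    s=r/rd if rd>0 else 1
    d=Rm@np.array([x*s,-y*s,-1]); return o,d/np.linalg.norm(d)
def proj(name,P,C=None):
    o,Rm,f,c=C or cam(name); p=Rm.T@(np.array(P)-o); x=p[0]/-p[2]; y=-p[1]/-p[2]
    k=1+c['k1']*(x*x+y*y); return np.array([c['cx']+f*x*k,c['cy']+f*y*k])
def atz(name,u,v,z,C=None):
    o,d=ray(name,u,v,C); return o+d*(z-o[2])/d[2]
def save(name,fn): 
    im=bot.camera(name); cv2.imwrite('pics/'+fn,im[:,:,::-1]); return im
E
python3 - <<'E'
from h import *
ims=[save(n,n+'0.png') for n in('scene','top')]
for n in('scene','top'):
    c=bot.get_calibration(n);print(n,c)
    for t in['crank_grip','guard_knob','jaw_face','fixed_jaw_face','beech_block','bit_stand','ink_bottle','tape_measure','glue_stick','staples_carton','guard','vise_screw']:
        print(t,[(np.round(d['extent']).astype(int).tolist(),round(d['score'],2)) for d in bot.look_for(n,t)[:3]])
print(bot.get_obs())
E
```

```text
pics
scene {'vfov': 45.38192055685232, 'cx': 285.1295440180949, 'cy': 209.8724938797381, 'k1': -0.10789056271246944, 'origin': array([1.19985221, 0.14168607, 1.06997007]), 'rotation': array([0.19307285, 0.31253361, 0.79756286, 0.47847581])}
crank_grip []
guard_knob [([276, 190, 36, 36], 0.73), ([244, 192, 106, 123], 0.64)]
jaw_face [([254, 213, 28, 12], 0.74), ([397, 313, 14, 29], 0.27)]
fixed_jaw_face [([240, 190, 105, 120], 0.55)]
beech_block [([257, 244, 7, 18], 0.69), ([200, 199, 25, 18], 0.67), ([250, 204, 23, 15], 0.59)]
bit_stand [([343, 294, 36, 15], 0.85)]
ink_bottle [([170, 216, 18, 22], 0.58)]
tape_measure [([371, 271, 31, 28], 0.96), ([278, 190, 34, 35], 0.21)]
glue_stick [([397, 315, 14, 30], 0.73)]
staples_carton [([251, 204, 19, 17], 0.7), ([328, 246, 30, 28], 0.61), ([255, 217, 25, 11], 0.34)]
guard [([275, 187, 36, 42], 0.73), ([257, 218, 27, 11], 0.35)]
vise_screw [([256, 238, 9, 28], 0.6)]
top {'vfov': 42.317516929891816, 'cx': 272.3713317130584, 'cy': 207.587628416583, 'k1': 0.054326368646938135, 'origin': array([-0.30131175,  0.12041301,  1.21071623]), 'rotation'
[... 385 characters left out ...]
_pos': array([-1.16902587e+00,  2.40578672e-01,  4.99970342e-03,  1.33520280e+00,
       -2.17418396e-06,  1.57079091e+00]), 'joint_vel': array([ 7.77398507e-05,  1.13138847e-03,  1.61471298e-03,  1.79529490e-03,
       -2.00446896e-04,  1.78371027e-04]), 'tau': array([ 1.64251578e-04, -3.72215080e+01,  2.52689266e+01,  1.37386825e-03,
       -5.33339585e-05,  6.83841932e-06]), 'eef_pos': array([ 0.19552294, -0.46018367,  0.24231701]), 'tool_rot': array([9.79889785e-01, 1.99539494e-01, 3.87279127e-07, 7.35003517e-06]), 'ft_force': array([ 1.01876589, -0.82740265,  0.55774198]), 'ft_torque': array([-0.04600254,  0.001589  ,  0.0153459 ]), 'grasp_force': 0.0, 'grip_width': 0.08529574212316146}
```

View pics/scene0.png

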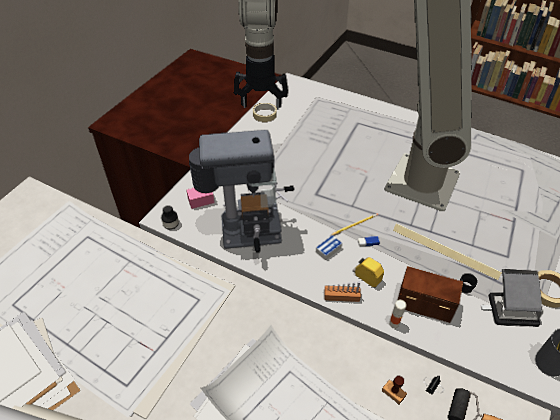

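View pics/top0.png

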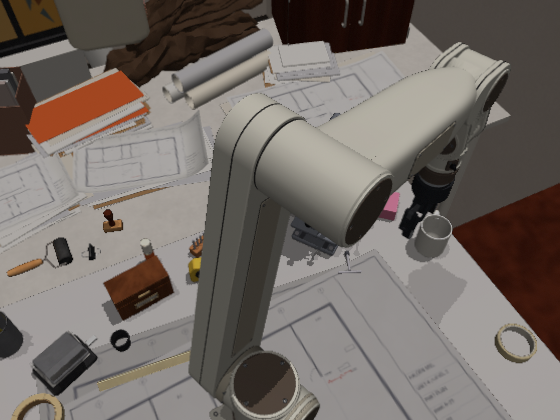

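```bash
sed -i "s/return np.array(c\['origin'\]),np.array(c\['rotation'\]),f,c/return np.array(c['origin']),R.from_quat(c['rotation']).as_matrix(),f,c/" h.py
python3 - <<'E'
from h import *
im=cv2.imread('pics/scene0.png')[120:260,150:320]
cv2.imwrite('pics/crop0.png',cv2.resize(im,None,fx=4.5,fy=4.2,interpolation=cv2.INTER_CUBIC)[:600])
C=cam('scene')
print('base',proj('scene',[0,0,0],C), 'tcp',proj('scene',bot.get_obs()['eef_pos'],C))
for u,v,z in[(257,245,.094),(289,188,.15),(254,202,.116),(222,245,0),(283,238,0),(343,298,0),(398,322,0),(370,280,0),(170,226,0)]: print(u,v,z,atz('scene',u,v,z,C).round(3))
E
```

```text
base [421.72504437 181.35523111] tcp [260.26995703 107.07678872]
257 245 0.094 [ 0.528 -0.283  0.094]
289 188 0.15 [ 0.361 -0.281  0.15 ]
254 202 0.116 [ 0.421 -0.354  0.116]
222 245 0 [ 0.509 -0.409  0.   ]
283 238 0 [ 0.407 -0.273  0.   ]
343 298 0 [ 0.51  -0.048  0.   ]
398 322 0 [0.511 0.1   0.   ]
370 280 0 [ 0.426 -0.007  0.   ]
170 226 0 [ 0.521 -0.577  0.   ]
```

View pics/crop0.png

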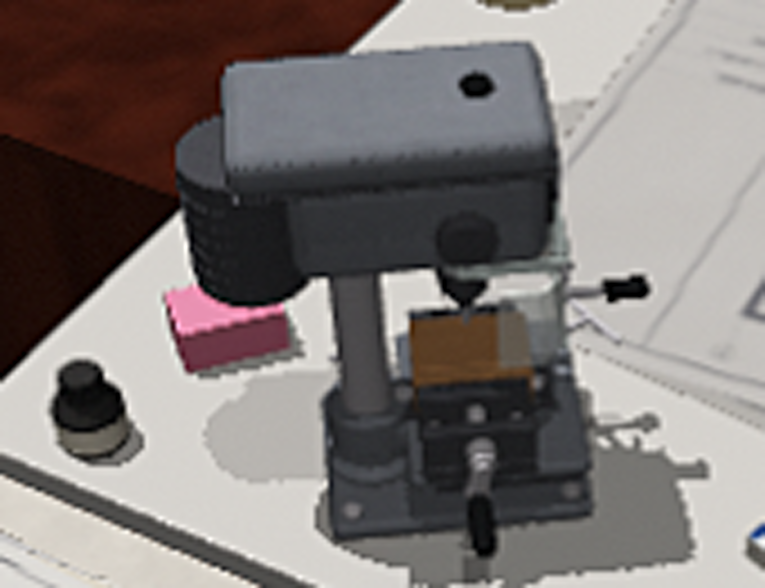

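```bash
python3 - <<'E'
from h import *
C=cam('scene')
def cr(x,y): return 150+x/4.5,120+y/4.2
k=atz('scene',*cr(627,289),.148,C);print('knob',k)
for nm,p,z in[('hub',(482,455),.094),('hubend',(482,462),.094),('griptop',(478,497),.066),('gripend',(484,550),.066),('baseB',(338,540),0),('baseF',(592,512),0),('blockTopNear',(413,346),.116),('bTF',(530,346),.116)]:
    print(nm,np.round(cr(*p)),atz('scene',*cr(*p),z,C).round(3))
for z in(.25,.28,.31,.34): print('cap',z,atz('scene',*cr(477,85),z,C).round(3),'head near corners',atz('scene',*cr(228,165),z,C).round(3),atz('scene',*cr(555,150),z,C).round(3))
print(bot.get_calibration('wrist'))
E
```

```text
knob [ 0.36126937 -0.28017391  0.148     ]
hub [257. 228.] [ 0.48  -0.311  0.094]
hubend [257. 230.] [ 0.485 -0.308  0.094]
griptop [256. 238.] [ 0.49  -0.309  0.066]
gripend [258. 251.] [ 0.525 -0.285  0.066]
baseB [225. 249.] [ 0.515 -0.395  0.   ]
baseF [282. 242.] [ 0.422 -0.27   0.   ]
blockTopNear [242. 202.] [ 0.437 -0.382  0.116]
bTF [268. 202.] [ 0.404 -0.321  0.116]
cap 0.25 [ 0.337 -0.392  0.25 ] head near corners [ 0.466 -0.475  0.25 ] [ 0.369 -0.323  0.25 ]
cap 0.28 [ 0.368 -0.372  0.28 ] head near corners [ 0.493 -0.452  0.28 ] [ 0.399 -0.306  0.28 ]
cap 0.31 [ 0.4   -0.353  0.31 ] head near corners [ 0.519 -0.43   0.31 ] [ 0.43  -0.289  0.31 ]
cap 0.34 [ 0.431 -0.333  0.34 ] head near corners [ 0.546 -0.407  0.34 ] [ 0.46  -0.272  0.34 ]
{'vfov': 60.78743265810658, 'cx': 278.04124828145524, 'cy': 207.73877234960938, 'k1': -0.09203753043170472, 'mount': array([[ 1.26956167e-03,  9.59823496e-01,  2.80601578e-01,
         7.19650857e-02],
       [ 9.99999168e-01, -1.28228009e-03, -1.38267418e-04,
         3.45685487e-04],
       [ 2.27097499e-04,  2.80601520e-01, -9.59824325e-01,
        -1.32708381e-01],
       [ 0.00000000e+00,  0.00000000e+00,  0.00000000e+00,
         1.00000000e+00]])}
```

>>> drive_tool --rows '[{"dz":-1,"hand":60},{"dz":-2,"hand":60},{"dz":-3,"hand":60},{"dz":-4,"hand":60},{"dx":1,"dz":-4,"wz":-0.5,"hand":60},{"dx":2,"dz":-4,"wz":-1,"hand":60},{"dx":3,"dz":-4,"wz":-1.5,"hand":60},{"dx":4,"dy":-0.2,"dz":-4,"wz":-2,"hand":60},{"dx":5,"dy":-0.4,"dz":-4,"wz":-2.5,"hand":60},{"dx":6,"dy":-0.5,"dz":-4,"wz":-2.8,"hand":60},{"dx":7,"dy":-0.55,"dz":-4,"wz":-2.8,"hand":60},{"dx":7,"dy":-0.55,"dz":-3,"wz":-2.8,"hand":60},{"dx":7,"dy":-0.55,"dz":-2,"wz":-2.8,"hand":60},{"dx":7,"dy":-0.55,"dz":-1.4,"wz":-2.8,"hand":60},{"dx":7,"dy":-0.55,"dz":-1.4,"wz":-2.8,"hand":60}]'

```text
invalid input at $.rows[0]: expected keys dx, dy, dz, wx, wy, wz, hand
```

```bash
python3 - <<'E'
from h import *
o=bot.get_obs();print(o['eef_pos'],R.from_quat(o['tool_rot']).as_matrix().round(3))
a=save('wrist','w1.png');b=save('scene','s1.png');c=save('top','t1.png')
for n in('wrist','top','scene'):
  for t in['crank_grip','guard_knob','beech_block','jaw_face','fixed_jaw_face']:
    print(n,t,[(np.round(d['extent'],1).tolist(),round(d['score'],2)) for d in bot.look_for(n,t)[:3]])
im=np.full((600,800,3),0,np.uint8)
im[:300,:400]=cv2.resize(a,(400,300));im[:300,400:]=cv2.resize(b[60:270,150:430],(400,300))
im[300:,:400]=cv2.resize(c,(400,300));im[300:,400:]=cv2.resize(c[130:340,200:480],(400,300))
cv2.imwrite('pics/m1.png',im[:,:,::-1])
E
```

```text
[ 0.19552294 -0.46018367  0.24231701] [[ 0.92   0.391  0.   ]
 [ 0.391 -0.92  -0.   ]
 [-0.     0.    -1.   ]]
wrist crank_grip []
wrist guard_knob []
wrist beech_block [([458.5, 31.2, 96.8, 62.5], 0.67)]
wrist jaw_face []
wrist fixed_jaw_face []
top crank_grip [([197.7, 245.8, 13.8, 24.6], 0.6)]
top guard_knob []
top beech_block [([391.2, 204.9, 23.2, 31.6], 0.74)]
top jaw_face []
top fixed_jaw_face [([315.9, 183.8, 46.8, 140.3], 0.85)]
scene crank_grip [([256.2, 243.9, 8.3, 18.6], 0.43)]
scene guard_knob []
scene beech_block [([200.8, 197.8, 25.2, 22.3], 0.61)]
scene jaw_face [([253.3, 215.1, 24.8, 13.3], 0.69)]
scene fixed_jaw_face [([241.2, 188.9, 104.9, 122.0], 0.77), ([398.4, 314.1, 12.6, 26.9], 0.22)]
```

View pics/m1.png

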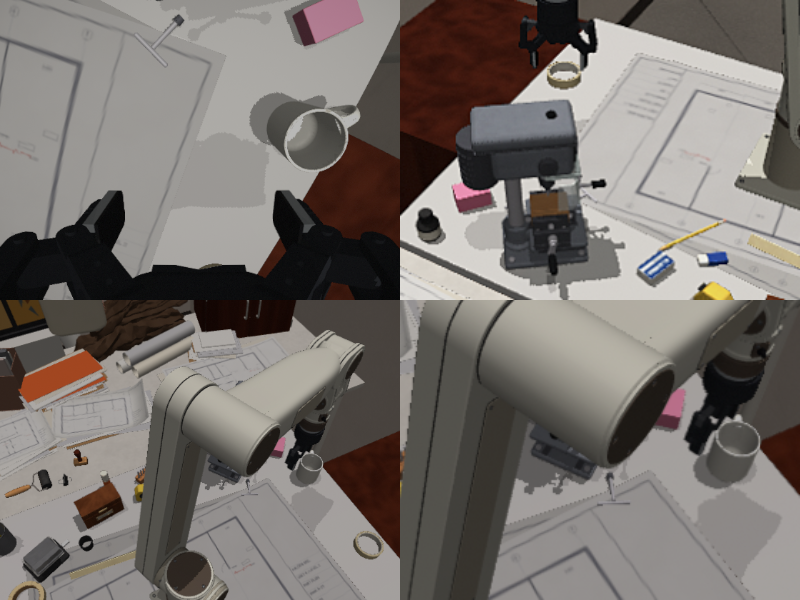

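>>> drive_tool --rows '[{"dx":0,"dy":0,"dz":-1,"wx":0,"wy":0,"wz":0,"hand":60},{"dx":0,"dy":0,"dz":-2,"wx":0,"wy":0,"wz":0,"hand":60},{"dx":0,"dy":0,"dz":-3,"wx":0,"wy":0,"wz":0,"hand":60},{"dx":0,"dy":0,"dz":-4,"wx":0,"wy":0,"wz":0,"hand":60},{"dx":1,"dy":0,"dz":-4,"wx":0,"wy":0,"wz":-0.5,"hand":60},{"dx":2,"dy":0,"dz":-4,"wx":0,"wy":0,"wz":-1,"hand":60},{"dx":3,"dy":-0.1,"dz":-4,"wx":0,"wy":0,"wz":-1.5,"hand":60},{"dx":4,"dy":-0.2,"dz":-4,"wx":0,"wy":0,"wz":-2,"hand":60},{"dx":5,"dy":-0.4,"dz":-4,"wx":0,"wy":0,"wz":-2.5,"hand":60},{"dx":6,"dy":-0.5,"dz":-4,"wx":0,"wy":0,"wz":-2.8,"hand":60},{"dx":7,"dy":-0.55,"dz":-4,"wx":0,"wy":0,"wz":-2.8,"hand":60},{"dx":7,"dy":-0.55,"dz":-3,"wx":0,"wy":0,"wz":-2.8,"hand":60},{"dx":7,"dy":-0.55,"dz":-2,"wx":0,"wy":0,"wz":-2.8,"hand":60},{"dx":7,"dy":-0.55,"dz":-1.4,"wx":0,"wy":0,"wz":-2.8,"hand":60},{"dx":7,"dy":-0.55,"dz":-1.4,"wx":0,"wy":0,"wz":-2.8,"hand":60},{"dx":7,"dy":-0.55,"dz":-1.4,"wx":0,"wy":0,"wz":-2.8,"hand":60}]'

```text
clock: 3.8
eef_pos: [0.5069, -0.298, 0.3131]
tool_rot: [0.948, 0.317, -0.0, -0.0]
ft_force: [-0.1, -0.5, 1.2]
grip_width: 0.0597
grasp_force: 0.0
```

```bash
python3 - <<'E'
from h import *
o=bot.get_obs();print(o['clock'],o['eef_pos'],R.from_quat(o['tool_rot']).as_matrix().round(3))
a=save('wrist','w1.png');b=save('scene','s1.png')
for n in('wrist','scene'):
  for t in['crank_grip','guard_knob','beech_block','jaw_face']:
    print(n,t,[(np.round(d['extent'],1).tolist(),round(d['score'],2)) for d in bot.look_for(n,t)[:3]])
im=np.full((600,800,3),0,np.uint8)
im[:,:400]=cv2.resize(a[:,140:420],(400,600));im[:,400:]=cv2.resize(b[40:280,140:300],(400,600))
cv2.imwrite('pics/m2.png',im[:,:,::-1])
E
```

```text
3.8 [ 0.50693386 -0.29804594  0.31306669] [[ 0.798  0.602 -0.   ]
 [ 0.602 -0.798  0.   ]
 [-0.    -0.    -1.   ]]
wrist crank_grip [([283.1, 172.1, 17.3, 39.7], 0.77), ([341.9, 285.9, 296.1, 268.2], 0.58)]
wrist guard_knob [([225.9, 292.3, 55.8, 80.8], 0.95)]
wrist beech_block [([274.1, 283.3, 69.7, 48.0], 0.89)]
wrist jaw_face [([273.5, 247.9, 62.2, 24.2], 0.67), ([102.8, 42.0, 99.7, 43.1], 0.65)]
scene crank_grip [([255.1, 216.2, 21.1, 11.7], 0.64), ([256.6, 244.8, 6.7, 17.7], 0.59)]
scene guard_knob [([277.6, 190.2, 34.8, 35.0], 0.98)]
scene beech_block [([200.6, 198.9, 26.8, 19.6], 0.8), ([254.1, 203.8, 29.0, 15.0], 0.71)]
scene jaw_face [([253.4, 214.2, 21.4, 7.2], 0.58), ([369.7, 272.6, 28.0, 24.9], 0.16)]
```

View pics/m2.png

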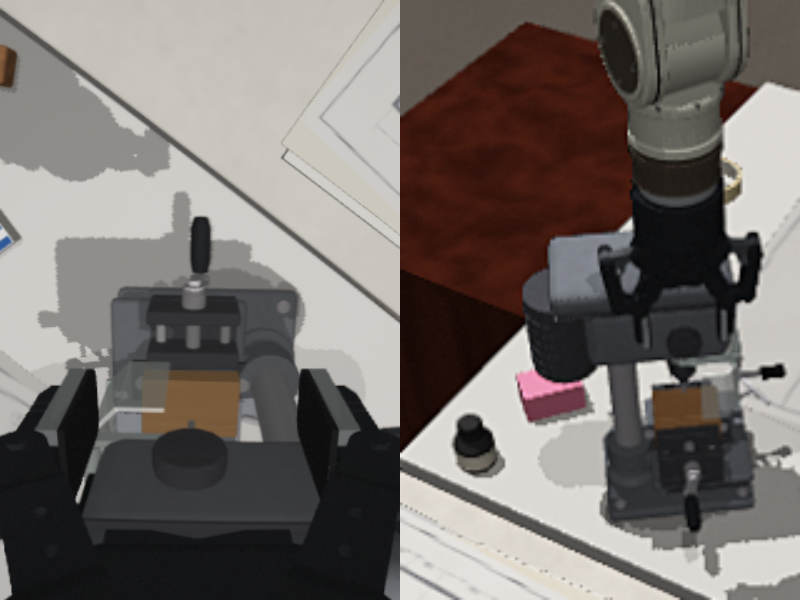

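```bash
python3 - <<'E'
from h import *
W=cam('wrist');S=cam('scene')
def tri(pw,ps):
    A=[];b=[]
    for n,p,C in(('wrist',pw,W),('scene',ps,S)):
        o,d=ray(n,*p,C);M=np.eye(3)-np.outer(d,d);A.append(M);b.append(M@o)
    x=np.linalg.lstsq(np.vstack(A),np.hstack(b),rcond=None)[0];return x,proj('wrist',x,W)-pw,proj('scene',x,S)-ps
print('grip',tri((280.5,171.5),(256.8,244.8)))
print('hub',tri((275.8,204),(257,229.3)))
for z in(.066,.07,.094): print(z,'grip w',atz('wrist',280.5,171.5,z,W),atz('scene',256.8,244.8,z,S))
print('gripends',atz('wrist',281,151.5,.066,W),atz('wrist',280.5,191,.066,W))
print('hub end w',atz('wrist',275.8,198.5,.1,W),'hub s',atz('scene',257,229,.094,S))
# base edges for yaw
for p in[(110,290),(300,290)]: print('base',atz('wrist',140+p[0]*.7,p[1]*.7,.02,W))
d=bot.outline_of('wrist','crank_grip')
for r in d[:2]:
    v,u=np.nonzero(r['region']);m=np.c_[u,v];
    if r['score']>.3 and len(u)>50: print(r['score'],r['extent'],m.mean(0),np.cov(m.T))
E
```

```text
grip (array([ 0.50928742, -0.29817579,  0.06589733]), array([-1.84804439, -0.22709341]), array([-0.77829551,  0.00600664]))
hub (array([ 0.4835087 , -0.31146353,  0.09327135]), array([-1.94160016, -0.23215951]), array([-0.77811461,  0.00764553]))
0.066 grip w [ 0.51030189 -0.29989635  0.066     ] [ 0.50839035 -0.29637966  0.066     ]
0.07 grip w [ 0.5108743  -0.29942602  0.07      ] [ 0.51114526 -0.29463433  0.07      ]
0.094 grip w [ 0.51430876 -0.29660408  0.094     ] [ 0.52767472 -0.28416233  0.094     ]
gripends [ 0.52772496 -0.2873418   0.066     ] [ 0.49314874 -0.31291226  0.066     ]
hub end w [ 0.49059215 -0.30865816  0.1       ] hub s [ 0.48218889 -0.30989038  0.094     ]
base [ 0.42503495 -0.26643693  0.02      ]
base [ 0.52427919 -0.3977569   0.02      ]
0.89 [283.1, 173.2, 17.5, 39.0] [279.8125     170.44726562] [[ 15.05675147  -4.03926125]
 [ -4.03926125 112.97177333]]
```

>>> drive_tool --rows '[{"dx":0.11,"dy":0.07,"dz":1,"wx":0,"wy":0,"wz":0,"hand":50},{"dx":0.11,"dy":0.07,"dz":2,"wx":0,"wy":0,"wz":0,"hand":50},{"dx":0.11,"dy":0.07,"dz":3,"wx":0,"wy":0,"wz":0,"hand":50},{"dx":0.11,"dy":0.07,"dz":3.7,"wx":0,"wy":0,"wz":0,"hand":50},{"dx":0.11,"dy":0.07,"dz":4.2,"wx":0,"wy":0,"wz":0,"hand":50},{"dx":0.11,"dy":0.07,"dz":4.6,"wx":0,"wy":0,"wz":0,"hand":50},{"dx":0.11,"dy":0.07,"dz":4.9,"wx":0,"wy":0,"wz":0,"hand":50},{"dx":0.11,"dy":0.07,"dz":5.1,"wx":0,"wy":0,"wz":0,"hand":50},{"dx":0.11,"dy":0.07,"dz":5.1,"wx":0,"wy":0,"wz":0,"hand":50},{"dx":0.11,"dy":0.07,"dz":5.1,"wx":0,"wy":0,"wz":0,"hand":50}]'

```text
clock: 5.35
eef_pos: [0.5137, -0.2977, 0.0578]
tool_rot: [0.948, 0.317, 0.0, 0.0]
ft_force: [0.7, -0.4, -0.3]
grip_width: 0.0498
grasp_force: 0.0
```

```bash
python3 - <<'E'
from h import *
o=bot.get_obs();print(o['clock'],o['eef_pos'],o['ft_force'])
a=save('wrist','w2.png');b=save('scene','s2.png')
im=np.full((600,800,3),0,np.uint8)
im[:,:400]=cv2.resize(a[:,140:420],(400,600));im[:,400:]=cv2.resize(b[80:280,160:300],(400,600))
cv2.imwrite('pics/m3.png',im[:,:,::-1])
E
```

```text
5.35 [ 0.51371388 -0.29766341  0.05776272] [ 0.70580162 -0.3740437  -0.30617265]
```

View pics/m3.png

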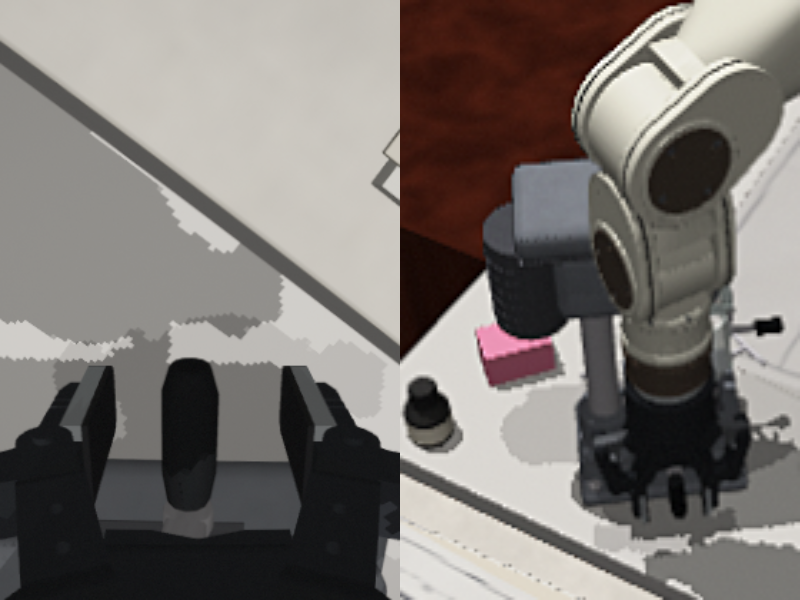

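>>> drive_tool --rows '[{"dx":0,"dy":-0.05,"dz":0,"wx":0,"wy":0,"wz":0,"hand":20},{"dx":0,"dy":-0.05,"dz":0,"wx":0,"wy":0,"wz":0,"hand":10},{"dx":0,"dy":-0.05,"dz":0,"wx":0,"wy":0,"wz":0,"hand":10},{"dx":0,"dy":-0.05,"dz":0,"wx":0,"wy":0,"wz":0,"hand":10},{"dx":0,"dy":-0.05,"dz":0,"wx":0,"wy":0,"wz":0,"hand":10}]'

```text
clock: 5.95
eef_pos: [0.5121, -0.2955, 0.058]
tool_rot: [0.948, 0.317, 0.0, 0.0]
ft_force: [-0.8, 1.4, 5.5]
grip_width: 0.014
grasp_force: 58.7
```

```bash
python3 - <<'E'
from h import *
o=bot.get_obs();print(o['clock'],o['eef_pos'],o['ft_force'],R.from_quat(o['tool_rot']).as_matrix().T@o['ft_force'],o['grip_width'],o['grasp_force'])
E
```

```text
5.95 [ 0.51210282 -0.29551883  0.05804894] [-0.84930273  1.39293069  5.47191994] [ 0.16287986 -1.62009081 -5.47286532] 0.013984614047249983 58.66746260653599
```

```bash
python3 - <<'E'
import numpy as np
a0=3.23
for a in np.arange(a0+.2,a0+1.61,.2): print(round(a,2),round(-(np.sin(a)-np.sin(a0))*.56,3),round(-(np.cos(a)-np.cos(a0))*.56,3))
E
```

```text
3.43 0.11 -0.021
3.63 0.213 -0.063
3.83 0.306 -0.125
4.03 0.385 -0.205
4.23 0.447 -0.298
4.43 0.488 -0.402
4.63 0.509 -0.512
4.83 0.507 -0.624
```

>>> drive_tool --rows '[{"dx":0,"dy":0.11,"dz":-0.02,"wx":0,"wy":0,"wz":0,"hand":10},{"dx":0,"dy":0.21,"dz":-0.06,"wx":0,"wy":0,"wz":0,"hand":10},{"dx":0,"dy":0.305,"dz":-0.125,"wx":0,"wy":0,"wz":0,"hand":10},{"dx":0,"dy":0.385,"dz":-0.205,"wx":0,"wy":0,"wz":0,"hand":10}]'

```text
clock: 6.35
eef_pos: [0.522, -0.3091, 0.0668]
tool_rot: [0.948, 0.318, -0.001, -0.002]
ft_force: [-3.0, 5.0, 1.5]
grip_width: 0.0139
grasp_force: 58.5
```

>>> drive_tool --rows '[{"dx":0,"dy":0.06,"dz":-0.095,"wx":0,"wy":0,"wz":0,"hand":10},{"dx":0,"dy":0.105,"dz":-0.2,"wx":0,"wy":0,"wz":0,"hand":10},{"dx":0,"dy":0.125,"dz":-0.31,"wx":0,"wy":0,"wz":0,"hand":10},{"dx":0,"dy":0.12,"dz":-0.42,"wx":0,"wy":0,"wz":0,"hand":10}]'

```text
clock: 6.75
eef_pos: [0.5263, -0.3151, 0.088]
tool_rot: [0.948, 0.317, -0.001, -0.001]
ft_force: [-3.2, 3.4, -3.0]
grip_width: 0.0138
grasp_force: 58.4
```

```bash
python3 - <<'E'
from h import *
o=bot.get_obs();M=R.from_quat(o['tool_rot']).as_matrix();print(o['clock'],o['eef_pos'],M.T@o['ft_force'],o['ft_torque'],o['grip_width'],(M.T@(o['eef_pos']-np.array([.5121,-.2955,.058]))*1000))
b=save('scene','s3.png');a=save('wrist','w3.png')
im=np.full((600,800,3),0,np.uint8)
im[:,:400]=cv2.resize(a[:,140:420],(400,600));im[:,400:]=cv2.resize(b[160:280,215:295],(400,600))
cv2.imwrite('pics/m4.png',im[:,:,::-1])
E
```

```text
6.75 [ 0.52629963 -0.31511632  0.08799114] [-0.50215765 -4.67465239  3.05863861] [ 0.80746888  0.5209228  -0.17309764] 0.013816109514982022 [ -0.5016685   24.13933768 -30.0489371 ]
```

View pics/m4.png

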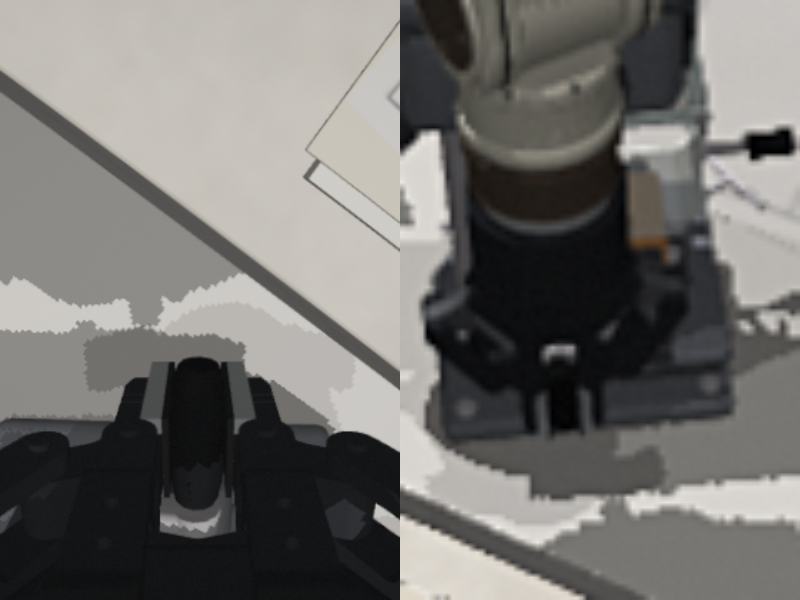

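```bash
python3 - <<'E'
import numpy as np
for a0,n in((4.83,14),(8.33,8)):
  for a in a0+.25*np.arange(1,n+1): print(round(a,2),round(-(np.sin(a)-np.sin(a0))*.56,2),round(-(np.cos(a)-np.cos(a0))*.56,2))
E
```

```text
5.08 -0.03 -0.14
5.33 -0.1 -0.26
5.58 -0.19 -0.36
5.83 -0.31 -0.44
6.08 -0.44 -0.48
6.33 -0.58 -0.49
6.58 -0.72 -0.47
6.83 -0.85 -0.41
7.08 -0.96 -0.33
7.33 -1.04 -0.21
7.58 -1.1 -0.09
7.83 -1.12 0.05
8.08 -1.1 0.19
8.33 -1.05 0.32
8.58 0.08 0.12
8.83 0.18 0.21
9.08 0.31 0.27
9.33 0.44 0.3
9.58 0.58 0.3
9.83 0.72 0.26
10.08 0.84 0.19
10.33 0.94 0.09
```

>>> drive_tool --rows '[{"dx":0,"dy":-0.03,"dz":-0.14,"wx":0,"wy":0,"wz":0,"hand":10},{"dx":0,"dy":-0.1,"dz":-0.26,"wx":0,"wy":0,"wz":0,"hand":10},{"dx":0,"dy":-0.19,"dz":-0.36,"wx":0,"wy":0,"wz":0,"hand":10},{"dx":0,"dy":-0.31,"dz":-0.44,"wx":0,"wy":0,"wz":0,"hand":10},{"dx":0,"dy":-0.44,"dz":-0.48,"wx":0,"wy":0,"wz":0,"hand":10},{"dx":0,"dy":-0.58,"dz":-0.49,"wx":0,"wy":0,"wz":0,"hand":10}]'

```text
clock: 7.45
eef_pos: [0.5105, -0.2933, 0.114]
tool_rot: [0.948, 0.317, 0.001, 0.002]
ft_force: [1.3, -1.5, -6.4]
grip_width: 0.0138
grasp_force: 58.7
```

>>> drive_tool --rows '[{"dx":0,"dy":-0.14,"dz":0.02,"wx":0,"wy":0,"wz":0,"hand":10},{"dx":0,"dy":-0.27,"dz":0.08,"wx":0,"wy":0,"wz":0,"hand":10},{"dx":0,"dy":-0.38,"dz":0.16,"wx":0,"wy":0,"wz":0,"hand":10},{"dx":0,"dy":-0.46,"dz":0.28,"wx":0,"wy":0,"wz":0,"hand":10},{"dx":0,"dy":-0.52,"dz":0.4,"wx":0,"wy":0,"wz":0,"hand":10},{"dx":0,"dy":-0.54,"dz":0.54,"wx":0,"wy":0,"wz":0,"hand":10},{"dx":0,"dy":-0.52,"dz":0.68,"wx":0,"wy":0,"wz":0,"hand":10},{"dx":0,"dy":-0.47,"dz":0.81,"wx":0,"wy":0,"wz":0,"hand":10}]'

```text
clock: 8.25
eef_pos: [0.4957, -0.273, 0.0715]
tool_rot: [0.948, 0.318, 0.0, -0.001]
ft_force: [2.3, 3.3, 1.6]
grip_width: 0.0138
grasp_force: 59.7
```

```bash
python3 - <<'E'
from h import *
o=bot.get_obs();M=R.from_quat(o['tool_rot']).as_matrix();print(o['clock'],o['eef_pos'],M.T@o['ft_force'],o['ft_torque'],o['grip_width'],(M.T@(o['eef_pos']-np.array([.5121,-.2955,.058]))*1000))
E
```

```text
8.25 [ 0.4957029  -0.27302829  0.07147901] [ 3.84216047 -1.19837136 -1.61062453] [ 0.6045131  -0.47099119 -0.16701038] 0.013774924291116493 [  0.4703956  -27.83066577 -13.4446728 ]
```

>>> drive_tool --rows '[{"dx":0,"dy":0.08,"dz":0.12,"wx":0,"wy":0,"wz":0,"hand":10},{"dx":0,"dy":0.18,"dz":0.21,"wx":0,"wy":0,"wz":0,"hand":10},{"dx":0,"dy":0.31,"dz":0.27,"wx":0,"wy":0,"wz":0,"hand":10},{"dx":0,"dy":0.44,"dz":0.3,"wx":0,"wy":0,"wz":0,"hand":10},{"dx":0,"dy":0.58,"dz":0.3,"wx":0,"wy":0,"wz":0,"hand":10},{"dx":0,"dy":0.72,"dz":0.26,"wx":0,"wy":0,"wz":0,"hand":10},{"dx":0,"dy":0.84,"dz":0.19,"wx":0,"wy":0,"wz":0,"hand":10},{"dx":0,"dy":0.94,"dz":0.09,"wx":0,"wy":0,"wz":0,"hand":10},{"dx":0,"dy":0.98,"dz":0.02,"wx":0,"wy":0,"wz":0,"hand":10},{"dx":0,"dy":0.98,"dz":0.02,"wx":0,"wy":0,"wz":0,"hand":10}]'

```text
clock: 9.25
eef_pos: [0.522, -0.3094, 0.0673]
tool_rot: [0.948, 0.318, -0.003, -0.005]
ft_force: [0.9, 8.3, -9.4]
grip_width: 0.0138
grasp_force: 59.2
```

```bash
python3 - <<'E'
from h import *
o=bot.get_obs();M=R.from_quat(o['tool_rot']).as_matrix();p=(M.T@(o['eef_pos']-np.array([.5121,-.2955,.058]))*1000)
x=2.47+p[1];z=-27.9-p[2];print(o['clock'],o['eef_pos'],M.T@o['ft_force'],o['grip_width'],x,z,np.arctan2(-x,z)+4*np.pi,np.hypot(x,z))
E
```

```text
9.25 [ 0.52198568 -0.30944265  0.06734756] [ 5.7278197  -5.97028115  9.4636402 ] 0.013754861452148819 19.44074891553198 -18.349329386905787 10.23904921127353 26.732762807946397
```

>>> drive_tool --rows '[{"dx":0,"dy":0.06,"dz":-0.06,"wx":0,"wy":0,"wz":0,"hand":10},{"dx":0,"dy":0.06,"dz":-0.06,"wx":0,"wy":0,"wz":0,"hand":10},{"dx":0,"dy":0.06,"dz":-0.06,"wx":0,"wy":0,"wz":0,"hand":10}]'

```text
clock: 9.55
eef_pos: [0.523, -0.3108, 0.0694]
tool_rot: [0.948, 0.318, -0.003, -0.007]
ft_force: [-0.1, 10.5, -11.3]
grip_width: 0.0136
grasp_force: 59.1
```

```bash
python3 - <<'E'
from h import *
o=bot.get_obs();M=R.from_quat(o['tool_rot']).as_matrix();p=(M.T@(o['eef_pos']-np.array([.5121,-.2955,.058]))*1000)
x=2.47+p[1];z=-27.9-p[2];print(o['clock'],o['eef_pos'],M.T@o['ft_force'],o['grip_width'],x,z,np.arctan2(-x,z)+4*np.pi,np.hypot(x,z),o['joint_pos'],M.round(3))
E
```

```text
9.55 [ 0.52296622 -0.31079765  0.06944685] [ 6.23719162 -8.27514668 11.41407089] 0.013611707786514174 21.055313630659825 -16.17926845949574 10.340389890486424 26.553624234177207 [-0.53810166  0.58243539  0.05711177  1.05976856  0.0039216   1.95611834] [[ 0.798  0.603 -0.01 ]
 [ 0.603 -0.798  0.011]
 [-0.002 -0.015 -1.   ]]
```

>>> drive_tool --rows '[{"dx":0,"dy":0,"dz":0.03,"wx":0,"wy":0,"wz":0,"hand":40},{"dx":0,"dy":0,"dz":0.03,"wx":0,"wy":0,"wz":0,"hand":40},{"dx":0,"dy":0,"dz":0.03,"wx":0,"wy":0,"wz":0,"hand":40},{"dx":0.1,"dy":0,"dz":-1,"wx":0,"wy":0,"wz":0,"hand":40},{"dx":0.1,"dy":0,"dz":-2,"wx":0,"wy":0,"wz":0,"hand":40},{"dx":0.1,"dy":0,"dz":-3,"wx":0,"wy":0,"wz":0,"hand":40},{"dx":0.1,"dy":0,"dz":-4,"wx":0,"wy":0,"wz":0,"hand":40},{"dx":0.1,"dy":0,"dz":-5,"wx":0,"wy":0,"wz":0,"hand":40},{"dx":0,"dy":-0.5,"dz":-6,"wx":0,"wy":0,"wz":-1.5,"hand":40},{"dx":-0.4,"dy":-1.2,"dz":-7,"wx":0,"wy":0,"wz":-3,"hand":40},{"dx":-0.8,"dy":-2,"dz":-7,"wx":0,"wy":0,"wz":-4.5,"hand":40},{"dx":-1.4,"dy":-2.8,"dz":-7,"wx":0,"wy":0,"wz":-6,"hand":40},{"dx":-1.9,"dy":-3.5,"dz":-7,"wx":0,"wy":0,"wz":-7.5,"hand":40},{"dx":-2.2,"dy":-3.7,"dz":-7,"wx":0,"wy":0,"wz":-9,"hand":40},{"dx":-2.2,"dy":-3.7,"dz":-7,"wx":0,"wy":0,"wz":-10.5,"hand":40},{"dx":-2.2,"dy":-3.7,"dz":-7,"wx":0,"wy":0,"wz":-12,"hand":40},{"dx":-2.2,"dy":-3.7,"dz":-7,"wx":0,"wy":0,"wz":-13.5,"hand":40},{"dx":-2.2,"dy":-3.7,"dz":-7,"wx":0,"wy":0,"wz":-15,"hand":40},{"dx":-2.2,"dy":-3.7,"dz":-7,"wx":0,"wy":0,"wz":-16.5,"hand":40},{"dx":-2.2,"dy":-3.7,"dz":-7,"wx":0,"wy":0,"wz":-18,"hand":40}]'

```text
clock: 11.55
eef_pos: [0.3269, -0.2352, 0.4246]
tool_rot: [0.444, 0.896, -0.002, -0.0]
ft_force: [0.2, 0.5, -0.7]
grip_width: 0.0399
grasp_force: 0.0
```

```bash
python3 - <<'E'
from h import *
o=bot.get_obs();M=R.from_quat(o['tool_rot']).as_matrix();print(o['clock'],o['eef_pos'],o['ft_force'],o['joint_pos'],M.round(3))
for n in('wrist','scene'):
  bot.camera(n)
  for t in['guard_knob','crank_grip','beech_block','guard']:
    print(n,t,[(np.round(d['extent'],1).tolist(),round(d['score'],2)) for d in bot.look_for(n,t)[:3]])
E
```

```text
11.55 [ 0.32689503 -0.23518456  0.42462634] [ 0.19498884  0.504357   -0.70199825] [-0.62145449  0.04162609  0.23993168  1.76904196 -0.0030373   0.29887084] [[-0.606  0.796 -0.002]
 [ 0.796  0.606 -0.003]
 [-0.001 -0.003 -1.   ]]
wrist guard_knob [([273.1, 248.6, 79.2, 89.5], 0.87), ([290.5, 290.6, 150.2, 169.5], 0.53)]
wrist crank_grip [([355.3, 260.9, 26.8, 11.8], 0.52)]
wrist beech_block [([274.9, 249.5, 85.5, 82.4], 0.7), ([275.4, 278.2, 33.8, 9.4], 0.56), ([292.4, 290.4, 149.2, 170.5], 0.26)]
wrist guard [([276.8, 252.4, 85.4, 85.0], 0.76)]
scene guard_knob [([276.7, 190.1, 30.8, 33.5], 0.79)]
scene crank_grip []
scene beech_block [([202.2, 198.9, 27.3, 20.3], 0.88), ([254.2, 203.9, 30.0, 13.1], 0.86)]
scene guard [([276.6, 187.0, 35.1, 39.4], 0.71), ([341.2, 292.4, 38.5, 14.5], 0.66), ([241.2, 190.2, 107.6, 126.1], 0.65)]
```

```bash
python3 - <<'E'
from h import *
a=bot.camera('wrist');b=bot.camera('scene')
im=np.zeros((600,800,3),np.uint8)
im[:,:400]=cv2.resize(a[180:360,215:335],(400,600));im[:,400:]=cv2.resize(b[160:280,215:295],(400,600),interpolation=cv2.INTER_CUBIC)
cv2.imwrite('pics/m5.png',im[:,:,::-1])
E
```

```text
(no output)
```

View pics/m5.png

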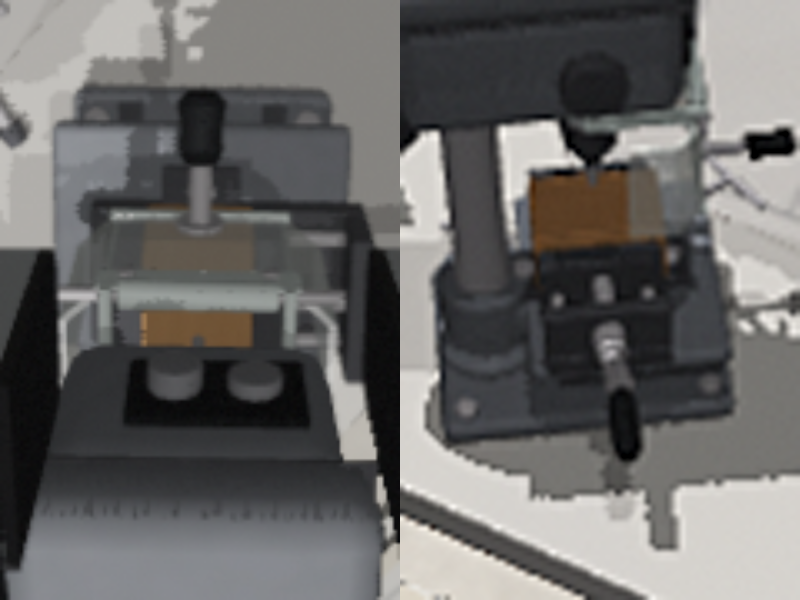

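```bash
python3 - <<'E'
from h import *
S=cam('scene');W=cam('wrist')
ex=np.array([.603,-.798,0]);ey=np.array([.798,.603,0]);
g=np.array([.5095,-.2985,0]); ax=g-ex*.003+np.array([0,0,.094])
for a in(3.25,8.4,9.0,9.2,9.4,9.6,9.9,10.34): 
    P=ax+.028*(-np.sin(a)*ex+np.cos(a)*np.array([0,0,1])); print(a,proj('scene',P-.018*ey,S).round(1),proj('scene',P+.018*ey,S).round(1),proj('scene',P,S).round(1),proj('wrist',P,W).round(1))
d=bot.outline_of('wrist','guard_knob')
for r in d[:2]: print(r['score'],r['extent'])
# knob pixels in wrist: crop (200,127)->
u,v=215+200*.3,180+127*.3
print('knob w',u,v,atz('wrist',u,v,.148,W)); us,vs=215+(770-400)/5,160+143/5
print('knob s',us,vs,atz('scene',us,vs,.148,S))
A=[];b=[]
for n,p,C in(('wrist',(u,v),W),('scene',(us,vs),S)):
    o,dd=ray(n,*p,C);M=np.eye(3)-np.outer(dd,dd);A.append(M);b.append(M@o)
print(np.linalg.lstsq(np.vstack(A),np.hstack(b),rcond=None)[0])
E
```

```text
3.25 [255.  239.4] [256.7 250.2] [255.9 244.8] [348.2 264.4]
8.4 [265.2 234.9] [267.1 245.6] [266.2 240.2] [351.  251.4]
9.0 [260.6 238.2] [262.4 248.9] [261.5 243.5] [349.  256.1]
9.2 [258.6 238.9] [260.3 249.6] [259.4 244.2] [348.6 258.9]
9.4 [256.4 239.3] [258.2 250. ] [257.3 244.6] [348.3 262.1]
9.6 [254.3 239.4] [256.  250.2] [255.1 244.8] [348.1 265.6]
9.9 [251.2 239.1] [252.9 249.9] [252.  244.5] [348.1 271.1]
10.34 [247.5 237.6] [249.  248.4] [248.3 243. ] [348.7 279.2]
0.68 [272.2, 249.9, 80.5, 91.4]
knob w 275.0 218.1 [ 0.36220037 -0.28480526  0.148     ]
knob s 289.0 188.6 [ 0.3609908  -0.28130391  0.148     ]
[ 0.36164663 -0.28278174  0.14888864]
```

```bash
python3 - <<'E'
from h import *
save('scene','s5.png')
for f in('scene0','s5'):
    im=cv2.imread(f'pics/{f}.png',0)[236:256,244:272]
    n,l,st,c=cv2.connectedComponentsWithStats((im<45).astype(np.uint8))
    print(f,[(st[i].tolist(),(c[i]+[244,236]).round(1)) for i in range(1,n) if st[i,4]>15])
E
```

```text
scene0 [([9, 2, 8, 15, 84], array([256.6, 244.4]))]
s5 [([2, 0, 10, 2, 17], array([249.9, 236.4])), ([12, 1, 7, 15, 84], array([259.3, 243.9]))]
```

>>> drive_tool --rows '[{"dx":-0.3,"dy":0.3,"dz":0,"wx":0,"wy":0,"wz":1.5,"hand":40},{"dx":-0.8,"dy":0.7,"dz":0,"wx":0,"wy":0,"wz":3,"hand":40},{"dx":-1.4,"dy":1.1,"dz":0,"wx":0,"wy":0,"wz":4.5,"hand":40},{"dx":-2,"dy":1.5,"dz":0,"wx":0,"wy":0,"wz":6,"hand":40},{"dx":-2.6,"dy":1.9,"dz":0,"wx":0,"wy":0,"wz":7.5,"hand":40},{"dx":-3.07,"dy":2.22,"dz":0,"wx":0,"wy":0,"wz":9,"hand":40},{"dx":-3.07,"dy":2.22,"dz":0.3,"wx":0,"wy":0,"wz":10.5,"hand":40},{"dx":-3.07,"dy":2.22,"dz":0.8,"wx":0,"wy":0,"wz":12,"hand":40},{"dx":-3.07,"dy":2.22,"dz":1.3,"wx":0,"wy":0,"wz":13.5,"hand":40},{"dx":-3.07,"dy":2.22,"dz":1.8,"wx":0,"wy":0,"wz":15,"hand":40},{"dx":-3.07,"dy":2.22,"dz":2.3,"wx":0,"wy":0,"wz":16.5,"hand":40},{"dx":-3.07,"dy":2.22,"dz":2.5,"wx":0,"wy":0,"wz":18,"hand":40},{"dx":-3.07,"dy":2.22,"dz":3.2,"wx":0,"wy":0,"wz":18,"hand":40},{"dx":-3.07,"dy":2.22,"dz":4,"wx":0,"wy":0,"wz":18,"hand":40},{"dx":-3.07,"dy":2.22,"dz":4.5,"wx":0,"wy":0,"wz":18,"hand":40},{"dx":-3.07,"dy":2.22,"dz":4.5,"wx":0,"wy":0,"wz":18,"hand":40}]'

```text
clock: 13.85
eef_pos: [0.5061, -0.288, 0.1949]
tool_rot: [0.948, 0.317, -0.003, -0.003]
ft_force: [0.3, -0.4, 0.5]
grip_width: 0.0404
grasp_force: 0.0
```

```bash
python3 - <<'E'
from h import *
o=bot.get_obs();M=R.from_quat(o['tool_rot']).as_matrix();print(o['clock'],o['eef_pos'],o['ft_force'],M.round(3))
W=cam('wrist');g=save('wrist','w6.png')
print([(np.round(d['extent'],1).tolist(),round(d['score'],2)) for d in bot.look_for('wrist','crank_grip')[:3]])
im=g.min(2)[90:330,200:360] if 0 else cv2.imread('pics/w6.png',0)
n,l,st,c=cv2.connectedComponentsWithStats((im<45).astype(np.uint8))
print([(st[i].tolist(),c[i].round(1)) for i in range(1,n) if st[i,4]>150])
ex=np.array([.603,-.798,0]);ey=np.array([.798,.603,0])
for a in(9.0,9.28,9.6,9.9): print(a,proj('wrist',(.5416-.028*np.sin(a))*ex+.228*ey+np.array([0,0,.094+.028*np.cos(a)]),W))
E
```

```text
13.85 [ 0.50607629 -0.28798723  0.19494662] [ 0.33397421 -0.37812817  0.48152781] [[ 0.798  0.602 -0.008]
 [ 0.602 -0.798  0.005]
 [-0.004 -0.009 -1.   ]]
[([284.6, 207.1, 22.9, 53.9], 0.58)]
[([274, 178, 20, 57, 980], array([283.6, 205.9])), ([0, 253, 560, 167, 50615], array([279.8, 362. ]))]
9.0 [272.55335257 204.81252745]
9.28 [282.51326632 204.03960264]
9.6 [294.28835975 204.12151262]
9.9 [304.97538152 205.12919405]
```

>>> drive_tool --rows '[{"dx":0.03,"dy":0.08,"dz":0.8,"wx":0,"wy":0,"wz":0,"hand":40},{"dx":0.03,"dy":0.08,"dz":1.6,"wx":0,"wy":0,"wz":0,"hand":40},{"dx":0.03,"dy":0.08,"dz":2.2,"wx":0,"wy":0,"wz":0,"hand":40},{"dx":0.03,"dy":0.08,"dz":2.6,"wx":0,"wy":0,"wz":0,"hand":40},{"dx":0.03,"dy":0.08,"dz":2.74,"wx":0,"wy":0,"wz":0,"hand":40},{"dx":0.03,"dy":0.08,"dz":2.74,"wx":0,"wy":0,"wz":0,"hand":20},{"dx":0.03,"dy":0.08,"dz":2.74,"wx":0,"wy":0,"wz":0,"hand":10},{"dx":0.03,"dy":0.08,"dz":2.74,"wx":0,"wy":0,"wz":0,"hand":10},{"dx":0.03,"dy":0.08,"dz":2.74,"wx":0,"wy":0,"wz":0,"hand":10}]'

```text
clock: 14.85
eef_pos: [0.5127, -0.2918, 0.0643]
tool_rot: [0.948, 0.317, 0.001, 0.0]
ft_force: [-3.7, 3.9, 5.3]
grip_width: 0.0132
grasp_force: 59.0
```

```bash
python3 - <<'E'
from h import *
o=bot.get_obs();M=R.from_quat(o['tool_rot']).as_matrix();x=o['eef_pos']@[.603,-.798,0]-.5416
print(o['clock'],o['eef_pos'],M.T@o['ft_force'],o['grip_width'],x,3*np.pi+np.arcsin(x/.028))
a0=3*np.pi+np.arcsin(x/.028)
for a in(9.45,9.6,9.75,9.9,10.05,10.15,10.25,10.35): print(a,round(-(np.sin(a)-np.sin(a0))*.56,2),round(-(np.cos(a)-np.cos(a0))*.56,2))
E
```

```text
14.85 [ 0.51266384 -0.29176151  0.06431395] [-0.58843919 -5.32789024 -5.30897818] 0.013162277520065933 0.00036197575499907764 9.437706026423838
9.45 0.01 -0.0
9.6 0.09 -0.01
9.75 0.17 -0.03
9.9 0.25 -0.06
10.05 0.32 -0.11
10.15 0.36 -0.14
10.25 0.4 -0.18
10.35 0.44 -0.22
```

>>> drive_tool --rows '[{"dx":0,"dy":0.09,"dz":-0.01,"wx":0,"wy":0,"wz":0,"hand":10},{"dx":0,"dy":0.17,"dz":-0.03,"wx":0,"wy":0,"wz":0,"hand":10},{"dx":0,"dy":0.25,"dz":-0.06,"wx":0,"wy":0,"wz":0,"hand":10},{"dx":0,"dy":0.32,"dz":-0.11,"wx":0,"wy":0,"wz":0,"hand":10},{"dx":0,"dy":0.36,"dz":-0.14,"wx":0,"wy":0,"wz":0,"hand":10},{"dx":0,"dy":0.4,"dz":-0.18,"wx":0,"wy":0,"wz":0,"hand":10},{"dx":0,"dy":0.44,"dz":-0.22,"wx":0,"wy":0,"wz":0,"hand":10},{"dx":0,"dy":0.44,"dz":-0.22,"wx":0,"wy":0,"wz":0,"hand":10},{"dx":0,"dy":0.44,"dz":-0.22,"wx":0,"wy":0,"wz":0,"hand":10}]'

```text
clock: 15.75
eef_pos: [0.5225, -0.3055, 0.0709]
tool_rot: [0.948, 0.318, -0.002, -0.005]
ft_force: [-3.6, 9.0, -5.2]
grip_width: 0.0136
grasp_force: 58.8
```

```bash
cat > st.py <<'E'
from h import *
o=bot.get_obs();M=R.from_quat(o['tool_rot']).as_matrix();x=o['eef_pos']@[.603,-.798,0]-.5416
print(o['clock'],o['eef_pos'],M.T@o['ft_force'],o['grip_width'],x,3*np.pi+np.arcsin(np.clip(x/.028,-1,1)))
W=cam('wrist');im=bot.camera('wrist')[:,:,1]
print([(np.round(d['extent'],1).tolist(),round(d['score'],2)) for d in bot.look_for('wrist','crank_grip')[:3]])
ex=np.array([.603,-.798,0]);ey=np.array([.798,.603,0])
for a in(9.3,9.9,10.1,10.3): print(a,[proj('wrist',(.5416-.028*np.sin(a))*ex+(.228+s)*ey+np.array([0,0,.094+.028*np.cos(a)]),W).round(1) for s in(0,.021)])
E
python3 st.py
```

```text
15.75 [ 0.52251219 -0.30546556  0.07090221] [ 2.55765816 -9.26177175  5.29284433] 0.013602959023195756 0.017236368383173772 10.087905505166075
[([278.8, 301.3, 37.1, 101.0], 0.91)]
9.3 [array([229.4, 288.4]), array([227.3, 243.2])]
9.9 [array([266.8, 292.1]), array([266.4, 246.1])]
10.1 [array([277.8, 295.9]), array([277.9, 249.2])]
10.3 [array([287.6, 300.9]), array([288.1, 253.2])]
```

>>> drive_tool --rows '[{"dx":0,"dy":0,"dz":0,"wx":0,"wy":0,"wz":0,"hand":15},{"dx":0,"dy":0,"dz":0,"wx":0,"wy":0,"wz":0,"hand":16},{"dx":0,"dy":0,"dz":0,"wx":0,"wy":0,"wz":0,"hand":18},{"dx":0,"dy":0,"dz":0,"wx":0,"wy":0,"wz":0,"hand":22},{"dx":0,"dy":0,"dz":0,"wx":0,"wy":0,"wz":0,"hand":28},{"dx":0,"dy":0,"dz":0,"wx":0,"wy":0,"wz":0,"hand":34},{"dx":0,"dy":0,"dz":0,"wx":0,"wy":0,"wz":0,"hand":40},{"dx":0,"dy":0,"dz":0,"wx":0,"wy":0,"wz":0,"hand":40}]'

```text
clock: 16.65
eef_pos: [0.5247, -0.3081, 0.0734]
tool_rot: [0.948, 0.318, -0.0, -0.001]
ft_force: [-2.8, 4.8, 0.1]
grip_width: 0.04
grasp_force: 2.9
```

```bash
python3 st.py; python3 -c "
from h import *
save('wrist','w7.png')"
```

```text
16.65 [ 0.52472332 -0.30813674  0.07339837] [ 0.65516651 -5.47913418 -0.07920037] 0.03996073003562847 0.02070128269327942 10.256855004425326
[([251.3, 292.0, 43.1, 98.7], 0.8), ([5.5, 241.2, 9.7, 22.7], 0.71)]
9.3 [array([222.1, 286. ]), array([219.7, 241.4])]
9.9 [array([258.9, 289.6]), array([258.1, 244.2])]
10.1 [array([269.6, 293.2]), array([269.3, 247.1])]
10.3 [array([279.1, 298. ]), array([279.2, 250.9])]
```

>>> drive_tool --rows '[{"dx":0,"dy":-0.06,"dz":0,"wx":0,"wy":0,"wz":0,"hand":40},{"dx":0,"dy":-0.06,"dz":0,"wx":0,"wy":0,"wz":0,"hand":40}]'

```text
clock: 17.0
eef_pos: [0.5235, -0.3065, 0.0737]
tool_rot: [0.948, 0.318, 0.0, -0.0]
ft_force: [-1.8, 3.2, 0.2]
grip_width: 0.0396
grasp_force: 2.2
```

```bash
python3 st.py
```

```text
17.0 [ 0.52351277 -0.30649157  0.07373072] [ 0.47732261 -3.65927761 -0.24636886] 0.039606966446895236 0.018658475643141714 10.154113206877764
[([250.9, 291.6, 37.7, 98.9], 0.66)]
9.3 [array([226.8, 285.8]), array([224.6, 241.3])]
9.9 [array([263.6, 289.3]), array([263., 244.])]
10.1 [array([274.5, 292.9]), array([274.3, 246.8])]
10.3 [array([284.1, 297.7]), array([284.4, 250.6])]
```

>>> drive_tool --rows '[{"dx":0,"dy":-0.08,"dz":0,"wx":0,"wy":0,"wz":0,"hand":40},{"dx":0,"dy":-0.15,"dz":0,"wx":0,"wy":0,"wz":0,"hand":40},{"dx":0,"dy":-0.15,"dz":0,"wx":0,"wy":0,"wz":0,"hand":40}]'

```text
clock: 17.4
eef_pos: [0.5197, -0.3013, 0.0741]
tool_rot: [0.948, 0.318, 0.001, 0.001]
ft_force: [-0.4, 1.7, -0.1]
grip_width: 0.0401
grasp_force: 0.7
```

```bash
python3 st.py
```

```text
17.4 [ 0.51968129 -0.30126965  0.07410737] [ 0.70591333 -1.6083253   0.14625255] 0.040147727941731576 0.012180998796455178 9.874855853751837
[([251.6, 287.7, 37.5, 99.4], 0.69)]
9.3 [array([241.5, 285.8]), array([240. , 241.2])]
9.9 [array([278.7, 289.1]), array([278.7, 243.8])]
10.1 [array([289.8, 292.6]), array([290.3, 246.7])]
10.3 [array([299.7, 297.3]), array([300.8, 250.4])]
```

```bash
python3 - <<'E'
from h import *
a=cv2.imread('pics/s1.png')[178:262,232:288];b=cv2.imread('pics/s5.png')[178:262,232:288]
cv2.imwrite('pics/cmp.png',np.hstack([cv2.resize(i,(400,600),interpolation=cv2.INTER_CUBIC) for i in(a,b)]))
E
```

```text
(no output)
```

View pics/cmp.png

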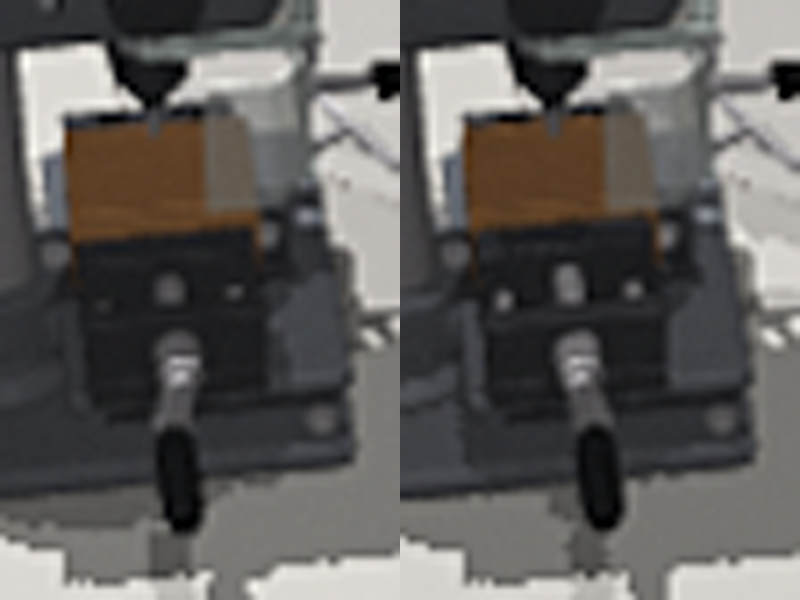

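>>> drive_tool --rows '[{"dx":0,"dy":-0.25,"dz":0.16,"wx":0,"wy":0,"wz":0,"hand":40},{"dx":0,"dy":-0.25,"dz":0.3,"wx":0,"wy":0,"wz":0,"hand":40},{"dx":0,"dy":-0.25,"dz":0.3,"wx":0,"wy":0,"wz":0,"hand":20},{"dx":0,"dy":-0.25,"dz":0.3,"wx":0,"wy":0,"wz":0,"hand":10},{"dx":0,"dy":-0.25,"dz":0.3,"wx":0,"wy":0,"wz":0,"hand":10},{"dx":0,"dy":-0.25,"dz":0.3,"wx":0,"wy":0,"wz":0,"hand":10}]'

```text
clock: 18.1
eef_pos: [0.5113, -0.2909, 0.0584]
tool_rot: [0.948, 0.317, -0.0, -0.0]
ft_force: [-2.2, 1.0, -0.3]
grip_width: 0.0135
grasp_force: 58.4
```

```bash
python3 st.py | head -2
```

```text
18.1 [ 0.51127469 -0.29092406  0.05836784] [-1.19234659 -2.12156339  0.27294824] 0.01349151226822564 -0.0011439619866688844 9.383910800938562
[([279.1, 307.4, 39.6, 106.0], 0.55)]
```

>>> drive_tool --rows '[{"dx":0,"dy":0.08,"dz":-0.01,"wx":0,"wy":0,"wz":0,"hand":10},{"dx":0,"dy":0.17,"dz":-0.02,"wx":0,"wy":0,"wz":0,"hand":10},{"dx":0,"dy":0.25,"dz":-0.05,"wx":0,"wy":0,"wz":0,"hand":10},{"dx":0,"dy":0.32,"dz":-0.09,"wx":0,"wy":0,"wz":0,"hand":10},{"dx":0,"dy":0.41,"dz":-0.16,"wx":0,"wy":0,"wz":0,"hand":10},{"dx":0,"dy":0.48,"dz":-0.25,"wx":0,"wy":0,"wz":0,"hand":10},{"dx":0,"dy":0.53,"dz":-0.34,"wx":0,"wy":0,"wz":0,"hand":10},{"dx":0,"dy":0.56,"dz":-0.45,"wx":0,"wy":0,"wz":0,"hand":10},{"dx":0,"dy":0.56,"dz":-0.45,"wx":0,"wy":0,"wz":0,"hand":10}]'

```text
clock: 19.1
eef_pos: [0.5273, -0.313, 0.079]
tool_rot: [0.948, 0.317, -0.002, -0.001]
ft_force: [-0.7, 1.7, -22.9]
grip_width: 0.0136
grasp_force: 58.6
```

```bash
python3 st.py | head -2
```

```text
19.1 [ 0.52727398 -0.31304289  0.07903054] [ 0.52015149 -1.65709995 22.88931893] 0.01360393136846732 0.026154431525804767 10.630470866819724
[([279.9, 306.4, 38.1, 105.7], 0.72), ([250.3, 315.9, 237.6, 124.3], 0.55)]
```

>>> drive_tool --rows '[{"dx":0,"dy":-0.03,"dz":0.11,"wx":0,"wy":0,"wz":0,"hand":10},{"dx":0,"dy":-0.08,"dz":0.2,"wx":0,"wy":0,"wz":0,"hand":10},{"dx":0,"dy":-0.16,"dz":0.29,"wx":0,"wy":0,"wz":0,"hand":10},{"dx":0,"dy":-0.2,"dz":0.33,"wx":0,"wy":0,"wz":0,"hand":10},{"dx":0,"dy":-0.24,"dz":0.36,"wx":0,"wy":0,"wz":0,"hand":10},{"dx":0,"dy":-0.29,"dz":0.39,"wx":0,"wy":0,"wz":0,"hand":10},{"dx":0,"dy":-0.29,"dz":0.39,"wx":0,"wy":0,"wz":0,"hand":10}]'

```text
clock: 19.9
eef_pos: [0.5199, -0.3028, 0.0624]
tool_rot: [0.948, 0.317, 0.0, 0.001]
ft_force: [-5.8, -1.3, -12.9]
grip_width: 0.0135
grasp_force: 59.7
```

```bash
python3 st.py | head -1
```

```text
19.9 [ 0.5199201  -0.3027513   0.06243177] [-5.47233425 -2.47396909 12.94321348] 0.013464540042888938 0.013507359086056603 9.928176978011987
```

>>> drive_tool --rows '[{"dx":0,"dy":-0.06,"dz":0.025,"wx":0,"wy":0,"wz":0,"hand":10},{"dx":0,"dy":-0.11,"dz":0.04,"wx":0,"wy":0,"wz":0,"hand":10},{"dx":0,"dy":-0.11,"dz":0.04,"wx":0,"wy":0,"wz":0,"hand":10}]'

```text
clock: 20.3
eef_pos: [0.5168, -0.2984, 0.06]
tool_rot: [0.948, 0.317, 0.0, 0.001]
ft_force: [-5.2, -3.3, -13.4]
grip_width: 0.0138
grasp_force: 59.4
```

```bash
python3 st.py | head -1
```

```text
20.3 [ 0.51677394 -0.2983817   0.06003645] [-6.15786964 -0.55085956 13.42358711] 0.013778713212203007 0.008123282267205378 9.719127288320673
```

>>> drive_tool --rows '[{"dx":0,"dy":-0.04,"dz":0.03,"wx":0,"wy":0,"wz":0,"hand":10},{"dx":0,"dy":-0.08,"dz":0.05,"wx":0,"wy":0,"wz":0,"hand":10},{"dx":0,"dy":-0.08,"dz":0.08,"wx":0,"wy":0,"wz":0,"hand":10},{"dx":0,"dy":-0.08,"dz":0.08,"wx":0,"wy":0,"wz":0,"hand":10}]'

```text
clock: 20.8
eef_pos: [0.5148, -0.2955, 0.0589]
tool_rot: [0.948, 0.317, 0.001, 0.002]
ft_force: [-8.9, -1.1, 0.2]
grip_width: 0.0136
grasp_force: 61.0
```

```bash
python3 st.py | head -1
```

```text
20.8 [ 0.5147634  -0.29550249  0.05887031] [-7.76298061 -4.41093094 -0.20408936] 0.01357289243488472 0.004613313874136216 9.590293868323881
```

>>> drive_tool --rows '[{"dx":-0.1,"dy":-0.04,"dz":0.01,"wx":0,"wy":0,"wz":0,"hand":10},{"dx":-0.1,"dy":-0.08,"dz":0.01,"wx":0,"wy":0,"wz":0,"hand":10},{"dx":-0.1,"dy":-0.1,"dz":0.01,"wx":0,"wy":0,"wz":0,"hand":10}]'

```text
clock: 21.2
eef_pos: [0.5126, -0.2929, 0.0585]
tool_rot: [0.948, 0.319, 0.006, 0.002]
ft_force: [4.8, 3.3, -5.2]
grip_width: 0.0138
grasp_force: 60.7
```

```bash
python3 st.py | head -1
```

```text
21.2 [ 0.51260233 -0.29285323  0.05851092] [5.74790347 0.26551738 5.30846192] 0.013752288618937614 0.0011960784473368236 9.467508050184582
```

>>> drive_tool --rows '[{"dx":0,"dy":0,"dz":0,"wx":0,"wy":0,"wz":0,"hand":15},{"dx":0,"dy":0,"dz":0,"wx":0,"wy":0,"wz":0,"hand":17},{"dx":0,"dy":0,"dz":0,"wx":0,"wy":0,"wz":0,"hand":22},{"dx":0,"dy":0,"dz":0,"wx":0,"wy":0,"wz":0,"hand":30},{"dx":0,"dy":0,"dz":0,"wx":0,"wy":0,"wz":0,"hand":45},{"dx":0,"dy":0,"dz":0,"wx":0,"wy":0,"wz":0,"hand":45}]'

```text
clock: 21.9
eef_pos: [0.5073, -0.2936, 0.0555]
tool_rot: [0.948, 0.317, 0.0, 0.0]
ft_force: [0.3, -0.2, 0.1]
grip_width: 0.0452
grasp_force: 0.0
```

```bash
python3 st.py
```

```text
21.9 [ 0.50734955 -0.29357517  0.05548995] [ 0.10010423  0.32226986 -0.08732959] 0.04521369698568396 -0.0013952366951857087 9.37492743431438
[([273.1, 301.4, 46.2, 111.3], 0.84)]
9.3 [array([271.7, 297.3]), array([271.4, 246.8])]
9.9 [array([314.7, 301.1]), array([316.6, 249.8])]
10.1 [array([328.1, 305.3]), array([330.7, 253.2])]
10.3 [array([340.6, 311. ]), array([344. , 257.7])]
```

>>> drive_tool --rows '[{"dx":0,"dy":-0.03,"dz":0,"wx":0,"wy":0,"wz":0,"hand":20},{"dx":0,"dy":-0.03,"dz":0,"wx":0,"wy":0,"wz":0,"hand":10},{"dx":0,"dy":-0.03,"dz":0,"wx":0,"wy":0,"wz":0,"hand":10},{"dx":0,"dy":-0.03,"dz":0,"wx":0,"wy":0,"wz":0,"hand":10},{"dx":0,"dy":0.06,"dz":0,"wx":0,"wy":0,"wz":0,"hand":10},{"dx":0,"dy":0.17,"dz":-0.02,"wx":0,"wy":0,"wz":0,"hand":10},{"dx":0,"dy":0.28,"dz":-0.06,"wx":0,"wy":0,"wz":0,"hand":10},{"dx":0,"dy":0.37,"dz":-0.12,"wx":0,"wy":0,"wz":0,"hand":10},{"dx":0,"dy":0.45,"dz":-0.2,"wx":0,"wy":0,"wz":0,"hand":10},{"dx":0,"dy":0.5,"dz":-0.26,"wx":0,"wy":0,"wz":0,"hand":10},{"dx":0,"dy":0.5,"dz":-0.26,"wx":0,"wy":0,"wz":0,"hand":10}]'

```text
clock: 23.1
eef_pos: [0.5194, -0.3107, 0.0639]
tool_rot: [0.948, 0.318, -0.003, -0.004]
ft_force: [-1.5, 5.0, -15.6]
grip_width: 0.014
grasp_force: 58.7
```

```bash
python3 st.py | head -1
```

```text
23.1 [ 0.51943347 -0.31065996  0.06392838] [ 1.8777422  -4.7663346  15.62618128] 0.014033808144205528 0.019525031742638865 10.196433149619335
```

>>> drive_tool --rows '[{"dx":0,"dy":0,"dz":0,"wx":0,"wy":0,"wz":0,"hand":10},{"dx":0,"dy":0,"dz":0,"wx":0,"wy":0,"wz":0,"hand":10},{"dx":0,"dy":0,"dz":0,"wx":0,"wy":0,"wz":0,"hand":10},{"dx":0,"dy":0,"dz":0,"wx":0,"wy":0,"wz":0,"hand":10},{"dx":0,"dy":0,"dz":0,"wx":0,"wy":0,"wz":0,"hand":10},{"dx":0,"dy":0,"dz":0,"wx":0,"wy":0,"wz":0,"hand":10},{"dx":0,"dy":0,"dz":0,"wx":0,"wy":0,"wz":0,"hand":10},{"dx":0,"dy":0,"dz":0,"wx":0,"wy":0,"wz":0,"hand":10}]'

```text
clock: 24.0
eef_pos: [0.5194, -0.3107, 0.0639]
tool_rot: [0.948, 0.318, -0.002, -0.004]
ft_force: [-0.1, 5.7, -16.1]
grip_width: 0.014
grasp_force: 58.5
```

```bash
python3 st.py | head -1;python3 -c "
from h import *
save('scene','s9.png')"
```

```text
24.0 [ 0.51940273 -0.31065159  0.06393118] [ 3.42020342 -4.48507277 16.14232367] 0.013985225697858344 0.019499814973931384 10.195177425896564
```

>>> drive_tool --rows '[{"dx":0,"dy":-0.07,"dz":0.08,"wx":0,"wy":0,"wz":0,"hand":10},{"dx":0,"dy":-0.15,"dz":0.14,"wx":0,"wy":0,"wz":0,"hand":10},{"dx":0,"dy":-0.23,"dz":0.18,"wx":0,"wy":0,"wz":0,"hand":10},{"dx":0,"dy":-0.29,"dz":0.21,"wx":0,"wy":0,"wz":0,"hand":10},{"dx":0,"dy":-0.34,"dz":0.23,"wx":0,"wy":0,"wz":0,"hand":10},{"dx":0,"dy":-0.37,"dz":0.24,"wx":0,"wy":0,"wz":0,"hand":10},{"dx":0,"dy":-0.37,"dz":0.24,"wx":0,"wy":0,"wz":0,"hand":10}]'

```text
clock: 24.85
eef_pos: [0.5107, -0.2985, 0.0557]
tool_rot: [0.948, 0.317, -0.0, 0.0]
ft_force: [0.5, 0.2, -14.3]
grip_width: 0.014
grasp_force: 58.7
```

```bash
python3 st.py | head -1
```

```text
24.85 [ 0.51072545 -0.29852912  0.05567032] [ 0.54434676  0.09835759 14.25425484] 0.014000814655191787 0.004593683121723924 9.589583097827042
```

>>> drive_tool --rows '[{"dx":0,"dy":-0.01,"dz":0.04,"wx":0,"wy":0,"wz":0,"hand":10},{"dx":0,"dy":-0.02,"dz":0.07,"wx":0,"wy":0,"wz":0,"hand":10},{"dx":0,"dy":-0.02,"dz":0.07,"wx":0,"wy":0,"wz":0,"hand":10}]'

```text
clock: 25.25
eef_pos: [0.5108, -0.2985, 0.0554]
tool_rot: [0.948, 0.317, 0.001, 0.002]
ft_force: [-5.3, 1.3, 1.8]
grip_width: 0.0142
grasp_force: 60.4
```

```bash
python3 st.py | head -1
```

```text
25.25 [ 0.51083577 -0.29852461  0.05538559] [-3.42922582 -4.25707351 -1.85506686] 0.014209196706140792 0.004656612976554841 9.591861897517441
```

>>> drive_tool --rows '[{"dx":0,"dy":0,"dz":0,"wx":0,"wy":0,"wz":0,"hand":14.5},{"dx":0,"dy":0,"dz":0,"wx":0,"wy":0,"wz":0,"hand":16},{"dx":0,"dy":0,"dz":0,"wx":0,"wy":0,"wz":0,"hand":19},{"dx":0,"dy":0,"dz":0,"wx":0,"wy":0,"wz":0,"hand":25}]'

```text
clock: 25.75
eef_pos: [0.5119, -0.2983, 0.054]
tool_rot: [0.948, 0.318, 0.001, 0.001]
ft_force: [-0.4, 0.5, -0.3]
grip_width: 0.0248
grasp_force: 0.4
```

```bash
python3 st.py
```

```text
25.75 [ 0.51191924 -0.2982575   0.05398233] [-0.03906636 -0.67367301  0.26654699] 0.024785339695039953 0.005096785336722864 9.60782652519992
[([268.2, 306.2, 44.3, 109.4], 0.84)]
9.3 [array([254.8, 301.2]), array([253.6, 250.4])]
9.9 [array([297.8, 305.1]), array([298.9, 253.6])]
10.1 [array([311. , 309.5]), array([312.8, 257. ])]
10.3 [array([323.2, 315.4]), array([325.7, 261.7])]
```

>>> drive_tool --rows '[{"dx":0,"dy":0,"dz":0,"wx":0,"wy":0,"wz":0,"hand":29},{"dx":0,"dy":0,"dz":0,"wx":0,"wy":0,"wz":0,"hand":36},{"dx":0,"dy":0,"dz":0,"wx":0,"wy":0,"wz":0,"hand":45},{"dx":0,"dy":0,"dz":0,"wx":0,"wy":0,"wz":0,"hand":45}]'

```text
clock: 26.25
eef_pos: [0.5105, -0.2977, 0.0525]
tool_rot: [0.948, 0.317, 0.0, 0.0]
ft_force: [-0.4, -0.4, -0.5]
grip_width: 0.0453
grasp_force: 0.0
```

```bash
python3 st.py
```

```text
26.25 [ 0.51052074 -0.29770134  0.052539  ] [-0.59526282  0.082974    0.52955187] 0.045328705847705694 0.0038096741434400228 9.561261083607427
[([257.9, 305.6, 47.1, 113.8], 0.58)]
9.3 [array([257.8, 301.4]), array([256.8, 250.1])]
9.9 [array([301.4, 305.5]), array([302.6, 253.3])]
10.1 [array([314.8, 309.9]), array([316.9, 256.8])]
10.3 [array([327.2, 315.9]), array([330. , 261.6])]
```

>>> drive_tool --rows '[{"dx":0.1,"dy":-0.14,"dz":0,"wx":0,"wy":0,"wz":0,"hand":55},{"dx":0.1,"dy":-0.14,"dz":-0.3,"wx":0,"wy":0,"wz":0,"hand":55},{"dx":0.1,"dy":-0.14,"dz":-1,"wx":0,"wy":0,"wz":0,"hand":55},{"dx":0.1,"dy":-0.14,"dz":-2,"wx":0,"wy":0,"wz":0,"hand":50},{"dx":0.1,"dy":-0.14,"dz":-3,"wx":0,"wy":0,"wz":0,"hand":45},{"dx":0.1,"dy":-0.14,"dz":-4,"wx":0,"wy":0,"wz":0,"hand":45},{"dx":0.1,"dy":-0.14,"dz":-5,"wx":0,"wy":0,"wz":0,"hand":45},{"dx":0,"dy":-0.5,"dz":-6,"wx":0,"wy":0,"wz":-1.5,"hand":45},{"dx":-0.4,"dy":-1.1,"dz":-7,"wx":0,"wy":0,"wz":-3,"hand":45},{"dx":-0.9,"dy":-1.9,"dz":-7,"wx":0,"wy":0,"wz":-4.5,"hand":45},{"dx":-1.5,"dy":-2.7,"dz":-7,"wx":0,"wy":0,"wz":-6,"hand":45},{"dx":-2,"dy":-3.2,"dz":-7,"wx":0,"wy":0,"wz":-7.5,"hand":45},{"dx":-2.2,"dy":-3.33,"dz":-7,"wx":0,"wy":0,"wz":-9,"hand":45},{"dx":-2.2,"dy":-3.33,"dz":-7,"wx":0,"wy":0,"wz":-10.5,"hand":45},{"dx":-2.2,"dy":-3.33,"dz":-6.8,"wx":0,"wy":0,"wz":-12,"hand":45},{"dx":-2.2,"dy":-3.33,"dz":-6.5,"wx":0,"wy":0,"wz":-13.5,"hand":45},{"dx":-2.2,"dy":-3.33,"dz":-6,"wx":0,"wy":0,"wz":-15,"hand":45},{"dx":-2.2,"dy":-3.33,"dz":-5.5,"wx":0,"wy":0,"wz":-16.5,"hand":45},{"dx":-2.2,"dy":-3.33,"dz":-5,"wx":0,"wy":0,"wz":-18,"hand":45},{"dx":-2.2,"dy":-3.33,"dz":-5,"wx":0,"wy":0,"wz":-18,"hand":45}]'

```text
clock: 28.35
eef_pos: [0.3204, -0.2291, 0.2996]
tool_rot: [0.446, 0.895, 0.001, -0.003]
ft_force: [-0.3, -0.6, 0.1]
grip_width: 0.0448
grasp_force: 0.0
```

```bash
cat > k.py <<'E'
from h import *
o=bot.get_obs();M=R.from_quat(o['tool_rot']).as_matrix();print(o['clock'],o['eef_pos'],o['ft_force'],o['joint_pos'].round(3),M.round(3))
ex=np.array([.603,-.798,0]);ey=np.array([.798,.603,0]);k=np.array([0,0,1.]);c=.7071
z=c*ex-c*k;Rt=np.c_[np.cross(ey,z),ey,z];knob=np.array([.3616,-.2828,.148])
for nm,P in(('pre',knob-.092*z),('grasp',knob+.008*z)):
    print(nm,(M.T@(P-o['eef_pos'])/.05).round(2),(R.from_matrix(M.T@Rt).as_rotvec(degrees=True)/5).round(2))
E
python3 k.py; python3 - <<'E'
from h import *
save('scene','s10.png')
im=cv2.imread('pics/s10.png',0)[236:256,244:272]
n,l,st,c=cv2.connectedComponentsWithStats((im<45).astype(np.uint8))
print([(st[i].tolist(),(c[i]+[244,236]).round(1)) for i in range(1,n) if st[i,4]>15])
E
```

```text
28.35 [ 0.32042031 -0.22910155  0.2995508 ] [-0.27717795 -0.56197528  0.06145331] [-0.621  0.015 -0.109  1.454  0.     0.304] [[-0.602  0.798 -0.005]
 [ 0.798  0.602  0.004]
 [ 0.007 -0.002 -1.   ]]
pre [-0.06  0.01  1.73] [-0.02 -9.08 -0.  ]
grasp [-1.49  0.02  3.13] [-0.02 -9.08 -0.  ]
[([12, 2, 7, 14, 82], array([259.4, 244. ]))]
```

>>> drive_tool --rows '[{"dx":0,"dy":0,"dz":0.2,"wx":0,"wy":-1.6,"wz":0,"hand":45},{"dx":0,"dy":0,"dz":0.5,"wx":0,"wy":-3.2,"wz":0,"hand":45},{"dx":0,"dy":0,"dz":0.8,"wx":0,"wy":-4.8,"wz":0,"hand":45},{"dx":0,"dy":0.01,"dz":1.1,"wx":0,"wy":-6.4,"wz":0,"hand":45},{"dx":0,"dy":0.01,"dz":1.4,"wx":0,"wy":-8,"wz":0,"hand":45},{"dx":-0.06,"dy":0.01,"dz":1.73,"wx":0,"wy":-9.1,"wz":0,"hand":45},{"dx":-0.06,"dy":0.01,"dz":1.73,"wx":0,"wy":-9.1,"wz":0,"hand":45},{"dx":-0.06,"dy":0.01,"dz":1.73,"wx":0,"wy":-9.1,"wz":0,"hand":45}]'

```text
clock: 29.2
eef_pos: [0.3255, -0.2328, 0.2178]
tool_rot: [0.412, 0.825, -0.172, 0.346]
ft_force: [0.7, -1.1, 1.7]
grip_width: 0.0449
grasp_force: 0.0
```

```bash
python3 k.py; python3 - <<'E'
from h import *
W=cam('wrist');a=save('wrist','w11.png')
print('proj knob',proj('wrist',[.3616,-.2828,.148],W))
for t in('guard_knob','guard'): print([(np.round(d['extent'],1).tolist(),round(d['score'],2)) for d in bot.look_for('wrist',t)[:3]])
im=cv2.imread('pics/w11.png',0)
n,l,st,c=cv2.connectedComponentsWithStats((im<45).astype(np.uint8))
print([(st[i].tolist(),c[i].round(1)) for i in range(1,n) if st[i,4]>150])
E
```

```text
29.2 [ 0.32547996 -0.23283004  0.21776559] [ 0.72863764 -1.09276953  1.65225099] [-0.322 -0.407 -0.944  0.336 -0.415  0.451] [[-0.421  0.798  0.431]
 [ 0.561  0.602 -0.568]
 [-0.713  0.002 -0.701]]
pre [ 0.12 -0.03  0.02] [ 0.01  0.1  -0.02]
grasp [ 0.13 -0.03  2.02] [ 0.01  0.1  -0.02]
proj knob [274.48634201 204.72176999]
[([270.9, 250.1, 118.8, 122.1], 0.95)]
[([272.5, 253.3, 123.7, 127.2], 0.78)]
[([364, 172, 43, 15, 585], array([384.8, 179. ])), ([333, 187, 12, 43, 204], array([338.9, 204.9])), ([262, 192, 26, 33, 645], array([274.1, 207.4])), ([0, 255, 560, 165, 47314], array([288.1, 367. ]))]
```

View pics/w11.png

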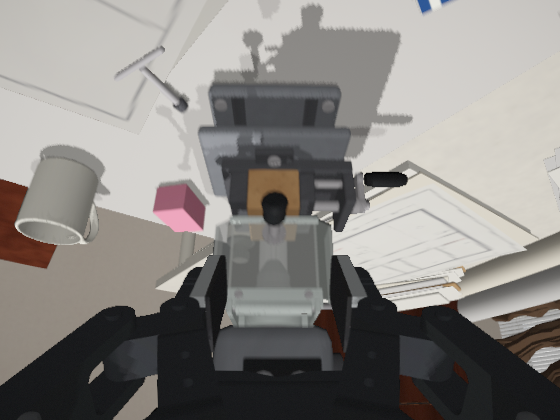

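>>> drive_tool --rows '[{"dx":0.1,"dy":-0.03,"dz":0.5,"wx":0,"wy":0,"wz":0,"hand":45},{"dx":0.13,"dy":-0.03,"dz":1,"wx":0,"wy":0,"wz":0,"hand":45},{"dx":0.13,"dy":-0.03,"dz":1.5,"wx":0,"wy":0,"wz":0,"hand":45},{"dx":0.13,"dy":-0.03,"dz":1.9,"wx":0,"wy":0,"wz":0,"hand":45},{"dx":0.13,"dy":-0.03,"dz":2.02,"wx":0,"wy":0,"wz":0,"hand":40},{"dx":0.13,"dy":-0.03,"dz":2.02,"wx":0,"wy":0,"wz":0,"hand":20},{"dx":0.13,"dy":-0.03,"dz":2.02,"wx":0,"wy":0,"wz":0,"hand":10},{"dx":0.13,"dy":-0.03,"dz":2.02,"wx":0,"wy":0,"wz":0,"hand":10},{"dx":0.13,"dy":-0.03,"dz":2.02,"wx":0,"wy":0,"wz":0,"hand":10}]'

```text
clock: 30.25
eef_pos: [0.364, -0.2884, 0.142]
tool_rot: [0.412, 0.825, -0.173, 0.347]
ft_force: [-0.9, -3.6, -0.4]
grip_width: 0.0142
grasp_force: 58.4
```

```bash
python3 k.py; python3 - <<'E'
from h import *
o=bot.get_obs();M=R.from_quat(o['tool_rot']).as_matrix();print(M.T@o['ft_force'],o['grip_width'],o['grasp_force'])
ex=np.array([.603,-.798,0]);k=np.array([0,0,1.])
P=lambda t:(-.040*np.cos(t)-.055*np.sin(t))*ex+(-.055*np.cos(t)+.04*np.sin(t))*k
# gripped knob point assumed at TCP-8mm*z ; tool rotates with guard about knob-rigid
off=np.array([0,0,.008])
for d in range(5,66,5):
    t=np.radians(d);Q=R.from_rotvec(np.cross(k,ex)*t).as_matrix()  # about ey by t
    dp=P(t)-P(0)+Q@(M@off)-M@off
    w=M.T@R.from_matrix(Q).as_rotvec(degrees=True)/5
    print(d,(M.T@dp/.05).round(2),w.round(2),(o['eef_pos']+dp).round(3))
E
```

```text
30.25 [ 0.3640262  -0.28838516  0.14200697] [-0.93084298 -3.55139278 -0.38273025] [-0.47  -0.078 -1.018 -0.112 -0.32   0.33 ] [[-0.42   0.799  0.43 ]
 [ 0.559  0.601 -0.572]
 [-0.715  0.    -0.699]]
pre [-0.02  0.03 -2.01] [-0.02  0.13 -0.02]
grasp [-0.    0.03 -0.01] [-0.02  0.13 -0.02]
[-1.31956161 -2.87816924  1.89743004] 0.014164558343075166 58.414300751901465
5 [ 0.03 -0.   -0.12] [ 0.  1. -0.] [ 0.361 -0.284  0.145]
10 [ 0.04 -0.   -0.24] [ 0.  2. -0.] [ 0.358 -0.28   0.149]
15 [ 0.05 -0.   -0.36] [ 0.01  3.   -0.01] [ 0.355 -0.277  0.153]
20 [ 0.04 -0.   -0.48] [ 0.01  4.   -0.01] [ 0.353 -0.273  0.157]
25 [ 0.02 -0.   -0.6 ] [ 0.01  5.   -0.01] [ 0.351 -0.271  0.162]
30 [-0.   -0.   -0.72] [ 0.01  6.   -0.01] [ 0.349 -0.268  0.167]
35 [-0.04 -0.   -0.84] [ 0.01  7.   -0.01] [ 0.347 -0.266  0.173]
40 [-0.09 -0.   -0.95] [ 0.01  8.   -0.01] [ 0.345 -0.264  0.178]
45 [-0.14 -0.   -1.06] [ 0.02  9.   -0.02] [ 0.344 -0.262  0.184]
50 [-0.21 -0.   -1.16] [ 0.02 10.   -0.02] [ 0.343 -0.261  0.19 ]
55 [-0.28 -0.   -1.25] [ 0.02 11.   -0.02] [ 0.343 -0.26   0.196]
60 [-0.36 -0.   -1.34] [ 0.02 12.   -0.02] [ 0.343 -0.26   0.202]
65 [-0.45 -0.   -1.43] [ 0.02 13.   -0.02] [ 0.343 -0.26   0.208]
```

>>> drive_tool --rows '[{"dx":0.03,"dy":0,"dz":-0.12,"wx":0,"wy":1,"wz":0,"hand":10},{"dx":0.04,"dy":0,"dz":-0.24,"wx":0,"wy":2,"wz":0,"hand":10},{"dx":0.05,"dy":0,"dz":-0.36,"wx":0,"wy":3,"wz":0,"hand":10},{"dx":0.04,"dy":0,"dz":-0.48,"wx":0,"wy":4,"wz":0,"hand":10},{"dx":0.02,"dy":0,"dz":-0.6,"wx":0,"wy":5,"wz":0,"hand":10},{"dx":0,"dy":0,"dz":-0.72,"wx":0,"wy":6,"wz":0,"hand":10},{"dx":0,"dy":0,"dz":-0.72,"wx":0,"wy":6,"wz":0,"hand":10}]'

```text
clock: 30.95
eef_pos: [0.349, -0.2678, 0.1668]
tool_rot: [0.442, 0.887, -0.06, 0.121]
ft_force: [-0.9, -1.3, -1.5]
grip_width: 0.0144
grasp_force: 59.4
```

```bash
cat > g.py <<'E'
from h import *
o=bot.get_obs();M=R.from_quat(o['tool_rot']).as_matrix();print(o['clock'],o['eef_pos'],M.T@o['ft_force'],o['grip_width'],o['grasp_force'],o['joint_pos'].round(2))
ex=np.array([.603,-.798,0]);k=np.array([0,0,1.]);kn=o['eef_pos']-.008*M[:,2]
x=kn@ex-.4837;z=kn[2]-.203;print('knob',x,z,'r',np.hypot(x,z),'t',np.degrees(np.arctan2(-x,-z)-np.arctan2(.04,.055)),'tilt',np.degrees(np.arctan2(-M[2,2],M[:,2]@ex)))
E
python3 g.py
```

```text
30.95 [ 0.3489533  -0.26779453  0.16681145] [-0.04446874 -1.50537294  1.55096963] 0.014439802624514388 59.35009133827407 [-0.6  -0.01 -0.53  0.8  -0.09  0.32]
knob -0.06171568635233782 -0.02847845814226807 r 0.06796946755787521 t 29.201852358581526 tilt 74.52511312270579
```

>>> drive_tool --rows '[{"dx":0.03,"dy":0,"dz":-0.12,"wx":0,"wy":1,"wz":0,"hand":10},{"dx":0.04,"dy":0,"dz":-0.24,"wx":0,"wy":2,"wz":0,"hand":10},{"dx":0.05,"dy":0,"dz":-0.36,"wx":0,"wy":3,"wz":0,"hand":10},{"dx":0.04,"dy":0,"dz":-0.48,"wx":0,"wy":4,"wz":0,"hand":10},{"dx":0.02,"dy":0,"dz":-0.6,"wx":0,"wy":4.8,"wz":0,"hand":10},{"dx":0,"dy":0,"dz":-0.73,"wx":0,"wy":5.4,"wz":0,"hand":10},{"dx":0,"dy":0,"dz":-0.73,"wx":0,"wy":5.4,"wz":0,"hand":10},{"dx":0,"dy":0,"dz":-0.73,"wx":0,"wy":5.4,"wz":0,"hand":10}]'

```text
clock: 31.75
eef_pos: [0.3432, -0.26, 0.2001]
tool_rot: [0.444, 0.891, 0.044, -0.088]
ft_force: [1.3, -4.5, -4.4]
grip_width: 0.0144
grasp_force: 58.8
```

```bash
python3 g.py; python3 - <<'E'
from h import *
b=save('scene','s12.png')
im=cv2.imread('pics/s12.png',0)[236:256,244:272]
n,l,st,c=cv2.connectedComponentsWithStats((im<45).astype(np.uint8))
print([(st[i].tolist(),(c[i]+[244,236]).round(1)) for i in range(1,n) if st[i,4]>15])
print([(np.round(d['extent'],1).tolist(),round(d['score'],2)) for d in bot.look_for('scene','guard')[:3]])
E
```

```text
31.75 [ 0.3432029  -0.26000586  0.200104  ] [-5.13750913 -1.68263299  3.43916068] 0.01435958668483178 58.807760596318985 [-0.68  0.28 -0.08  1.41  0.05  0.24]
knob -0.06769809526018811 0.004949323468242617 r 0.06787877359418627 t 58.15401063765002 tilt 101.28758186320498
[([12, 2, 7, 14, 82], array([259.4, 244. ]))]
[([284.2, 185.7, 27.8, 37.5], 0.71)]
```

>>> drive_tool --rows '[{"dx":-0.01,"dy":0,"dz":-0.05,"wx":0,"wy":0.2,"wz":0,"hand":10},{"dx":-0.01,"dy":0,"dz":-0.05,"wx":0,"wy":0.2,"wz":0,"hand":10},{"dx":-0.01,"dy":0,"dz":-0.05,"wx":0,"wy":0.2,"wz":0,"hand":10}]'

```text
clock: 32.15
eef_pos: [0.3433, -0.2602, 0.2031]
tool_rot: [0.443, 0.89, 0.048, -0.097]
ft_force: [0.6, -3.4, -5.9]
grip_width: 0.0148
grasp_force: 58.6
```

```bash
python3 g.py; python3 -c "
from workcell import bot
print(bot.job_done())"
```

```text
32.15 [ 0.3433311  -0.26018046  0.20311239] [-4.25408124 -1.60979722  5.15521498] 0.01481527879584355 58.6260234154588 [-0.68  0.29 -0.05  1.44  0.05  0.24]
knob -0.0673292826497589 0.0079258111722742 r 0.0677941795795898 t 60.68642441616767 tilt 102.40113649150815
the job is handed in; nothing more can be done
None
```

I handed the job in at 32 s with the guard held up at about 60.7° by its knob, but I can't confirm the block is gripped firmly. I tightened the crank past 10 rad each time, to about 10.6 at most. Every time I let go it sprang back to about 9.3 rad. By your figures that is a grip of about 15 N, not the 50 N that counts as firm, and I had no way to measure the jaw force directly. I did not touch the other things on the chest.

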